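# Set the ingot moulds for a pour

### The job

Set the ingot moulds for a pour: with the flat depth gauge press the sliding foot of each mould down until the gauge's shoulder sits on the mould. Set these moulds in the pouring tray, pushed tight in one row against the back rail, end to end from the end stop; where the foot is jammed and the gauge stops short, stand the mould in the low wooden tray for repair. Put the gauge back home in its stand, and leave the crucible and the casting ring where they are.

Things in the scene. Friction and masses are not known exactly. Their poses are not given: they have to be found in the camera images.
- mould_a: Split graphite ingot mould: plain black block 80 (its x) x 44 (y) x 40 high, 0.25 kg, loose and upright on the bench. Origin: centre of its underside. Centred in its top is a slot 48 (x) x 10 (y), closed by a sliding foot 8 to 16 down. Pressed with about 6 N the foot slides and stays put; in some moulds it is jammed and never moves. Three to five moulds are there (absent: None).
- gauge: Loose flat depth gauge, 0.13 kg, starts upright in its stand: steel blade 40 wide (x) x 6 thick (y) reaching 26 below a dark wood handle 56 (x) x 20 (y) x 56 tall (z). Origin: centre of the handle's flat lower end (shoulder). Pressed into a mould's slot it drives the foot down until the shoulder sits on the mould (origin 40 above the mould's); on a jammed foot it stops 10 to 18 higher.
- stand: Fixed pale wooden block 90 (x) x 60 (y) x 36 high with an open slot 48 (x) x 11 (y), 32 deep, centred in its top: the gauge's stand. Origin: centre of its underside. Gauge home: blade in the slot, shoulder on the top (gauge origin 36 above this origin), x axes parallel, either way round.
- pour_tray: Fixed steel pouring tray 160 (x) x 310 (y), floor 4 thick. Origin: centre of its underside. Back rail along its far edge, inner face at x = +60; end stop across its right end (-y), inner face at y = -135; both rise 18 above the floor, other sides open. Moulds stand in a row: long sides to the rail, the first end against the stop, the next end to end with it.
- pour_corner (a point): Inner corner of the pouring tray, on its floor, where rail and end stop meet; axes as the tray's. The first mould fully home has its origin at x = -22, y = +40, z = 0 from here, the second y = +120, the third y = +200, its x axis along this y, either way round.
- repair_tray: Fixed low pale wooden tray for jammed moulds, 140 (x) x 240 (y) outside, 126 x 226 inside, floor 4 thick, lip rising 10 above the floor. Origin: centre of its underside. Moulds stand upright on its floor.
- crucible: Bystander: clay crucible, 72 across, 62 high; leave it alone. Origin: centre of its underside.
- flask: Bystander: upright steel casting ring 68 across, 75 high; leave it alone. Origin: centre of its underside.
- mould_b: Another ingot mould, like mould_a in all sizes and axes; sound or jammed (not told, found by trying), or absent (None).
- mould_c: Another ingot mould, like mould_a in all sizes and axes; sound or jammed (not told, found by trying), or absent (None).
- mould_d: Another ingot mould, like mould_a in all sizes and axes; sound or jammed (not told, found by trying), or absent (None).
- mould_e: Another ingot mould, like mould_a in all sizes and axes; sound or jammed (not told, found by trying), or absent (None).
- foot_a (a joint): Depth of mould_a's foot below the mould's top, in m, 0 flush, more is deeper; starts at 0.008 to 0.016; set right at 0.026 (the gauge's blade length), end of travel 0.031.
- foot_b (a joint): Depth of mould_b's foot below the mould's top, in m, 0 flush, more is deeper; starts at 0.008 to 0.016; set right at 0.026 (the gauge's blade length), end of travel 0.031.
- foot_c (a joint): Depth of mould_c's foot below the mould's top, in m, 0 flush, more is deeper; starts at 0.008 to 0.016; set right at 0.026 (the gauge's blade length), end of travel 0.031.
- foot_d (a joint): Depth of mould_d's foot below the mould's top, in m, 0 flush, more is deeper; starts at 0.008 to 0.016; set right at 0.026 (the gauge's blade length), end of travel 0.031.
- foot_e (a joint): Depth of mould_e's foot below the mould's top, in m, 0 flush, more is deeper; starts at 0.008 to 0.016; set right at 0.026 (the gauge's blade length), end of travel 0.031.
There are look-alikes about, which are no part of the job. Leave any blue look-alike of the mould_b alone.

How it is judged:
By the outcome, as a careful person would: the job done as asked, in the order asked, and still so for the second after the job is handed in, with the robot touching nothing.
Of mould_a, mould_c, mould_d only 2 to 3 are there at a start; the rules pass over those that are not, and their reading is None.
Of mould_b, mould_e only 1 to 2 are there at a start; the rules pass over those that are not, and their reading is None.
At some moment in a run one of mould_a, mould_b, mould_c, mould_d, mould_e may be knocked a few centimetres aside while the robot is not near it.
It also fails if it takes over 210 s, if anything falls off the work surface, if the arm or the gripper's body presses on something with over 40 N, if the wrist force passes 120 N, or if a joint passes its speed limit or range.

### The arm

A 6-joint arm with a two-finger parallel gripper is mounted at the origin on the work surface. World frame = base frame: x ahead of the robot, y to its left, z up, the work surface at z = 0. Lengths are in mm, angles in rad, forces in N, time in s.
With the tool pointing down it reaches from about 275 to 750 mm from the base axis. Payload 10.2 kg.
Tool frame: the origin (TCP) lies midway between the tips of the shut fingers; the grasp point (between the pads) lies grip_depth behind it (grip_depth is the distance from the TCP to the grasp point, in mm); z points along the fingers, y is the line along which they close (so a half turn about z gives the same grasp; the last joint's range is limited). The gripper opens to 85 mm and grips with 20 to 120 N. Pads are 22 mm wide; open, the fingers measure 114 mm over their backs; the gripper's body (76 mm by 85 mm) begins 54 mm behind the grasp point. The pads swing forward as they close: fully open they stand 13 mm farther back than shut.
Start: joints at [-1.427, 0.313, 1.498, -0, 1.331, -0.223], TCP at [188.269, -490.088, 231.294] pointing down, gripper open.
Joint ranges: [-2.94, 2.94], [-0.97, 2.17], [0.19, 2.56], [-1.23, 4.37], [0.02, 3.11], [-2.88, 2.88]. Speed limits (rad/s): [2.39, 2.39, 3.01, 3.14, 3.14, 3.14].

### API

Orientations are given as a unit quaternion [w, x, y, z].
In Python, from rig import * gives the robot as it stands.
- The arm moves only by the tool servo_tool, never from a script. Its argument "commands" is a list of rows, each a list of 3 entries, a list of its own where there are three numbers: the gripper command: -1 is fully open, 1 is shut, values between are in proportion, then the shift along the tool's x, y, z in m, then the turn, a rotation vector about the tool's x, y, z in units of 6 degrees (1.0 is 6 degrees). In form: [[grip, [dx, dy, dz], [ax, ay, az]], ...]. A call has 1 to 10 rows; each row shifts and turns the commanded pose from where the row before left it, along the tool's axes as they then stand; what a row does not reach is not made up. A row lasts 1/12 s, in which the tool goes at most 41.7 mm and 7.16 degrees, less where a joint would pass 70% of its speed; a pose out of reach is approached as far as the arm can. A call is refused whole if a number of a shift passes 0.0417 or a number of a turn 1, either way. A call with a gripper value outside its range is refused whole. The fingers move at their own pace and stop on an object; "squeeze" is the grip in N (left out, the last holds). Time passes only in rows, so rows that do not move let the fingers close. It gives the time, the measured TCP pose, the force, the opening and the grip force at its end, in the units of the state.
- sense(): the state, without advancing time (a new reading comes with each control period).
- capture(name): name is "scene" or "top"; returns a dict with "pixels" (420x560x3 uint8, red, green, blue), "z_map" (420x560 float32, mm along the optical axis (not along the pixel's ray), 0 where there is no reading), "fx", "fy", "cx", "cy" (pixels), "rvec" (rotation vector, rad) and "tvec" (3), from world to camera coordinates, as OpenCV has them. Camera axes: x right, y down, z forward; pixel columns grow to the right and rows downward; lengths in mm; the calibration is good to about 2 mm. A picture is of the moment at which its call begins.
- finish_job(): hands the job in; it is judged then, once.
The state is a dict: "time_s": time; "joints": joint angles; "dq": joint speeds; "tau": joint torques, N m; "eef_pos": TCP position; "ee_rot": TCP orientation; "force": force on the tool from outside, world axes, zero at the start; "wrist_torque": the same for the moment, N m; "grip_width": opening from 0.0 (shut) to 1.0 (fully open); "grip_force": force on a finger pad.
Only numpy, scipy, OpenCV 4.12 (cv2) and the standard library are available. Lean on these libraries where they do the work, as an engineer would, in place of code of your own. Each camera call takes 0.05 s, during which the arm holds its last target. There are 200 camera calls.

## Working session

There is one attempt and no reset: what is moved stays moved. The work goes in short steps, Python scripts to look and compute and a tool call to move; the robot and the scene stay as the last step left them, time stands still between calls to the robot, and variables do not carry over. Pictures are saved under pics/ and viewed, at most 14 in all, crops included, and the job is handed in when it is done.

Besides the shell and the picture viewer there is one more tool, called after "Emit:" by a JSON object that holds its "method" and its "body". servo_tool: Moves the arm, as the interface text tells. Its arguments: {"type":"object","properties":{"commands":{"type":"array"},"squeeze":{"type":"number"}},"required":["commands"]}

```bash
ls; mkdir -p pics
python3 - <<'E'
from rig import *
import cv2,pickle
s=sense();print(s)
for n in("scene","top"):
    c=capture(n);pickle.dump(c,open(n+'.pkl','wb'));cv2.imwrite(f'pics/{n}0.png',cv2.cvtColor(c['pixels'],cv2.COLOR_RGB2BGR));print(n,c['fx'],c['cx'],c['rvec'],c['tvec'])
E
```

```text
pics
{'time_s': 0.0, 'joints': array([-1.42742883e+00,  3.13469117e-01,  1.49843600e+00,  4.53701322e-05,
        1.33097069e+00, -2.23438912e-01]), 'dq': array([-3.93316552e-04, -5.82790559e-04, -1.14784264e-03, -3.68955828e-05,
       -4.50113659e-04, -1.76632977e-04]), 'tau': array([ 8.25972766e-04, -4.12267220e+01, -2.59739703e+01, -1.65597212e-04,
        4.09636748e-03, -3.23841800e-05]), 'eef_pos': array([ 188.22822879, -489.83329607,  230.72569246]), 'ee_rot': array([-6.40183657e-04,  9.83229505e-01,  1.82371400e-01,  4.76939231e-05]), 'force': array([ 0.25130398,  0.19532785, -0.13955433]), 'wrist_torque': array([ 0.00116914, -0.01398286,  0.02006088]), 'grip_force': 0.0, 'grip_width': 0.9978733574519555}
scene 462.1129682454537 279.1619408064518 [ 2.51332064  0.71428614 -0.19528538] [-470.19137811 -249.07422236 1483.27251862]
top 462.6071161445063 277.10595864286995 [ 2.15919954 -2.20656285  0.06600957] [  -8.42186141  594.19699774 1429.24159352]
```

View pics/top0.png

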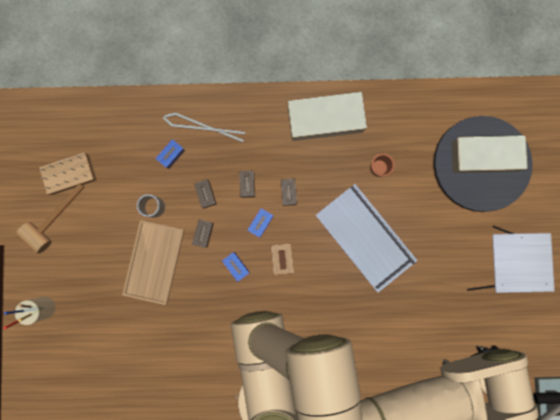

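View pics/scene0.png

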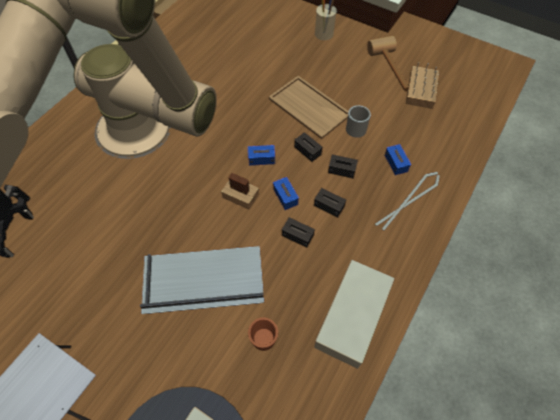

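Top view: black moulds at (205,193), (248,184), (289,192) and (203,234). Blue look-alikes are at (171,153), (260,222) and (236,266). The gauge in its stand is at (282,259), the repair tray at (153,261), the pouring tray at (366,237), the crucible at (382,165) and the ring at (149,205). The scene view agrees: four black moulds at (308,147), (343,166), (330,202) and (297,232).

```bash
cat > h.py <<'E'
import numpy as np, cv2, pickle
def cloud(c):
    R,_=cv2.Rodrigues(np.array(c['rvec'],float)); z=c['z_map'].astype(float)
    v,u=np.mgrid[:z.shape[0],:z.shape[1]]
    P=np.dstack([(u-c['cx'])/c['fx']*z,(v-c['cy'])/c['fy']*z,z])
    W=(P-np.array(c['tvec']).ravel())@R; W[z==0]=np.nan
    return W
def onplane(c,uv,h):
    R,_=cv2.Rodrigues(np.array(c['rvec'],float)); t=np.array(c['tvec']).ravel()
    uv=np.atleast_2d(np.array(uv,float)); d=np.c_[(uv[:,0]-c['cx'])/c['fx'],(uv[:,1]-c['cy'])/c['fy'],np.ones(len(uv))]@R
    o=-R.T@t; return o+d*((h-o[2])/d[:,2])[:,None]
def proj(c,P):
    return cv2.projectPoints(np.atleast_2d(np.array(P,float)),np.array(c['rvec'],float),np.array(c['tvec'],float),np.array([[c['fx'],0,c['cx']],[0,c['fy'],c['cy']],[0,0,1.]]),None)[0][:,0]
def rect(xy):
    (cx,cy),(w,h),a=cv2.minAreaRect(xy.astype(np.float32))
    if h>w: w,h,a=h,w,a+90
    return np.round([cx,cy,w,h,(a+90)%180-90],1)
def blobs(c,zlo,zhi,colour=None,amin=40):
    W=cloud(c); m=(W[...,2]>zlo)&(W[...,2]<zhi)
    if colour is not None: m&=colour(c['pixels'].astype(int))
    n,l,st,_=cv2.connectedComponentsWithStats(m.astype(np.uint8),connectivity=4)
    out=[]
    for i in range(1,n):
        if st[i,4]>=amin:
            q=l==i; p=W[q]; vu=np.argwhere(q).mean(0)
            out.append((np.round(vu[::-1]).astype(int),st[i,4],np.round(np.mean(p,0),1),rect(p[:,:2])))
    return out
black=lambda p:(p.max(-1)<110)&(p.max(-1)-p.min(-1)<30)
def moulds(c,h=40):  # top faces
    return [b for b in blobs(c,h-6,h+6,black,60) if b[1]<600]
E
python3 - <<'E'
from h import *; import rig
print([n for n in dir(rig) if n[0]!='_'], getattr(rig,'grip_depth',None))
for n in('top','scene'):
    c=pickle.load(open(n+'.pkl','rb')); W=cloud(c)
    print(n,'table z',np.nanmedian(W[100:150,150:280,2]) if n=='top' else np.nanmedian(W[200:260,400:450,2]))
    for b in moulds(c): print('M',*b)
    for b in blobs(c,60,110,None,15): print('hi',*b)
    for b in blobs(c,30,42,lambda p:(p[...,0]-p[...,2]>30),60): print('wood36',*b)
E
python3 - <<'E'
import cv2
a=cv2.imread('pics/top0.png')[170:280,120:320]; cv2.imwrite('pics/c1.png',cv2.resize(a,None,fx=4,fy=4,interpolation=2))
E
```

```text
['PlanningError', 'capture', 'finish_job', 'grip_depth', 'sense'] 18.700000000000003
top table z -0.09895088416061179
M [205 193] 243 [645.9 202.3  39.1] [644.2 201.5  77.9  42.3  17.2]
M [202 233] 256 [520.9 210.5  39.3] [521.4 211.4  73.7  44.7 -15.2]
hi [327 114] 2418 [ 878.  -181.6   64.3] [ 878.  -182.   229.8  117.   -84.3]
hi [507 143] 127 [ 765.8 -706.6  107.5] [ 765.  -701.9   65.7   43.8  -37.5]
hi [499 140] 15 [ 777.7 -682.6  107.9] [ 777.1 -683.1   18.6    7.7    9.2]
hi [481 160] 875 [ 719.7 -630.5   98.3] [ 737.7 -659.8  201.7   99.6   89.9]
hi [522 140] 16 [ 774.9 -752.2  107.2] [ 775.8 -752.3   16.9   10.2   56.7]
hi [487 142] 22 [ 771.5 -649.1  107.3] [ 771.7 -648.5   22.    12.1  -69.5]
hi [518 150] 89 [ 745.  -738.4  107.9] [ 746.7 -738.7   47.7   44.9  -72.8]
hi [485 148] 22 [ 752.3 -639.2  108. ] [ 752.7 -639.9   17.9   12.7  -10.5]
hi [479 149] 15 [ 751.1 -622.3  108.1] [ 750.5 -621.7   14.     9.7   60.5]
hi [475 156] 66 [ 730.9 -609.3  107.7] [ 731.1 -607.7   39.4   34.   -79.5]
hi [379 156] 24 [ 745.5 -336.5   63.2] [ 745.3 -335.7   41.7   10.3  -69.1]
hi [37
[... 1266 characters left out ...]
  89.5] [303.2 717.   74.5  69.5 -42.9]
hi [359 115] 199 [613.1 367.7  69.8] [613.2 368.1  68.3  67.1 -37.7]
hi [128 124] 487 [ 46.5 -41.5  84.1] [ 36.3 -37.  132.2  50.2  42.2]
hi [239 181] 235 [444.9 -37.9  83.4] [442.3 -34.5  56.6  23.7   3.6]
hi [355 311] 4397 [ 883.9 -188.1   64.7] [ 882.8 -182.2  231.   114.9  -84.3]
hi [263 332] 200 [ 722.1 -348.5   62.7] [ 722.7 -347.8   69.8   68.8  -89.4]
hi [ 60 346] 15 [ 347.3 -621.    73.4] [ 346.8 -620.     7.7    2.9  -66.1]
hi [ 84 418] 27 [ 510.7 -699.3   95.5] [ 510.3 -699.8    9.3    7.9   17.8]
wood36 [415  79] 1131 [690.3 641.6  35.5] [670.5 672.9 295.5 156.  -34.3]
wood36 [240 193] 360 [449.9 -43.4  36. ] [441.6 -33.4  91.8  65.4   4.7]
```

View pics/c1.png

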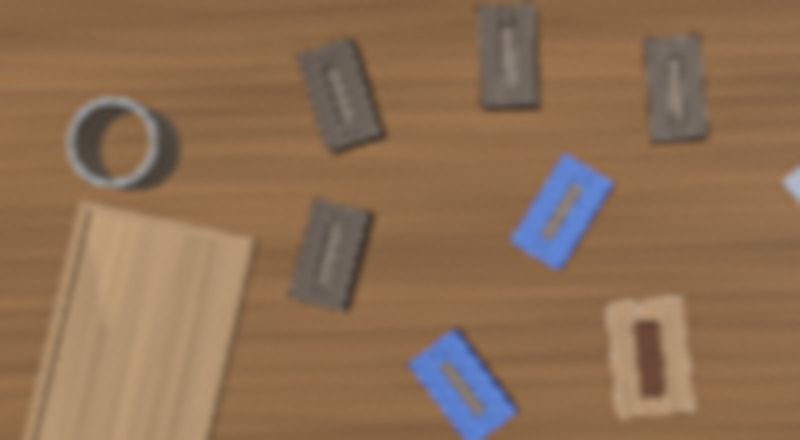

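The crop confirms the four plain black moulds; the three blue ones stay untouched. The gauge is at about (439,-34), yaw 4.5°. Next I turn the tool and go above it.

Emit:
{"method": "servo_tool", "body": {"commands": [[-1, [0, 0, 0], [0, 0, 0.917]], [-1, [0, 0, 0], [0, 0, 0.917]], [-1, [0, 0, 0], [0, 0, 0.917]], [-1, [0.022, -0.0334, 0], [0, 0, 0]], [-1, [0.022, -0.0334, 0], [0, 0, 0]], [-1, [0.022, -0.0334, 0], [0, 0, 0]], [-1, [0.022, -0.0334, 0], [0, 0, 0]], [-1, [0.022, -0.0334, 0], [0, 0, 0]], [-1, [0.022, -0.0334, 0], [0, 0, 0]], [-1, [0.022, -0.0334, 0], [0, 0, 0]]], "squeeze": 60}}

```text
time_s: 0.93
eef_pos: [323.8, -243.0, 231.2]
ee_rot: [-0.0, 0.999, 0.039, -0.0]
force: [1.1, 0.4, -0.3]
grip_width: 1.0
grip_force: 0.0
```

Emit:
{"method": "servo_tool", "body": {"commands": [[-1, [0.022, -0.0334, 0], [0, 0, 0]], [-1, [0.022, -0.0334, 0], [0, 0, 0]], [-1, [0.022, -0.0334, 0], [0, 0, 0]], [-1, [0.022, -0.0334, 0], [0, 0, 0]], [-1, [0.022, -0.0334, 0], [0, 0, 0]], [-1, [0.022, -0.0334, 0], [0, 0, 0]], [-1, [0, 0, 0], [0, 0, 0]], [-1, [0, 0, 0], [0, 0, 0]]]}}

```text
time_s: 1.6
eef_pos: [439.4, -33.1, 230.9]
ee_rot: [-0.0, 0.999, 0.041, -0.0]
force: [-0.7, -0.3, 0.2]
grip_width: 0.999
grip_force: 0.0
```

```bash
cat >> h.py <<'E'
def pose(s):
    w,x,y,z=s['ee_rot']; from scipy.spatial.transform import Rotation as Ro
    R=Ro.from_quat([x,y,z,w]).as_matrix(); return s['eef_pos'],R,np.degrees(np.arctan2(R[1,0],R[0,0]))
def goto(x,y,z,yaw):
    """print turn units (about tool z) and the shift in the tool frame AFTER that turn, mm"""
    import rig
    s=rig.sense(); p,R,y0=pose(s); t=(y0-yaw+180)%360-180
    a=np.radians(yaw); d=np.array([x,y,z])-p
    print('t %.2f tcp %s yaw %.2f tilt %s'%(s['time_s'],np.round(p,1),y0,np.round(R[:2,2],4)),'| turn units %.2f'%(t/6),'shift',np.round([d[0]*np.cos(a)+d[1]*np.sin(a),d[0]*np.sin(a)-d[1]*np.cos(a),-d[2]],1),'F',np.round(s['force'],1),'gw %.3f gf %.1f'%(s['grip_width'],s['grip_force']))
E
python3 -c "
from h import *
goto(439.5,-34.4,51,4.5)"
```

```text
t 1.60 tcp [439.4 -33.1 230.9] yaw 4.75 tilt [-0.0009  0.0002] | turn units 0.04 shift [ -0.    1.3 179.9] F [-0.7 -0.3  0.2] gw 0.999 gf 0.0
```

Emit:
{"method": "servo_tool", "body": {"commands": [[-1, [0, 0.0013, 0.03], [0, 0, 0.04]], [-1, [0, 0, 0.036], [0, 0, 0]], [-1, [0, 0, 0.036], [0, 0, 0]], [-1, [0, 0, 0.036], [0, 0, 0]], [-1, [0, 0, 0.024], [0, 0, 0]], [-1, [0, 0, 0.018], [0, 0, 0]], [-1, [0, 0, 0], [0, 0, 0]], [0.6, [0, 0, 0], [0, 0, 0]], [0.6, [0, 0, 0], [0, 0, 0]], [1, [0, 0, 0], [0, 0, 0]]]}}

```text
time_s: 2.43
eef_pos: [440.0, -36.7, 52.6]
ee_rot: [0.001, 0.999, 0.037, 0.001]
force: [0.1, 0.3, -0.3]
grip_width: 0.605
grip_force: 0.0
```

Emit:
{"method": "servo_tool", "body": {"commands": [[1, [0, 0, 0], [0, 0, 0]], [1, [0, 0, 0], [0, 0, 0]], [1, [0, 0, 0], [0, 0, 0]], [1, [0, 0, 0], [0, 0, 0]], [1, [0, 0, 0], [0, 0, 0]]]}}

```text
time_s: 2.85
eef_pos: [439.6, -35.5, 52.0]
ee_rot: [-0.0, 0.999, 0.037, 0.0]
force: [-1.2, 4.8, 6.7]
grip_width: 0.225
grip_force: 58.4
```

```bash
python3 -c "
from h import *
goto(439.5,-34.4,51,4.5)"
```

```text
t 2.85 tcp [439.6 -35.5  52. ] yaw 4.28 tilt [0.0008 0.0006] | turn units -0.04 shift [ 0.  -1.1  1. ] F [-1.2  4.8  6.7] gw 0.225 gf 58.4
```

Emit:
{"method": "servo_tool", "body": {"commands": [[1, [0, 0, -0.01], [0, 0, 0]], [1, [0, 0, -0.02], [0, 0, 0]], [1, [0, 0, -0.03], [0, 0, 0]], [1, [0, 0, -0.03], [0, 0, 0]], [1, [0, 0, -0.03], [0, 0, 0]], [1, [0, 0, 0], [0, 0, 0]], [1, [0, 0, 0], [0, 0, 0]], [1, [0, 0, 0], [0, 0, 0]]]}}

```text
time_s: 3.52
eef_pos: [438.8, -35.8, 170.5]
ee_rot: [-0.0, 0.999, 0.037, -0.001]
force: [1.0, -0.3, -0.8]
grip_width: 0.228
grip_force: 58.5
```

Run:
```python
from rig import *; from h import *
goto(439.5,-35,172,4.5)
for n in("top","scene"):
    c=capture(n); pickle.dump(c,open(n+'1.pkl','wb'))
    for b in moulds(c): print(n,'M',*b)
    # slots: darker/brighter inside top face: mean of pts at depth 8..16 below top
    for b in blobs(c,20,33.5,None,8):
        if 480<b[2][0]<720 and -120<b[2][1]<260 and b[1]<80: print(n,'slot',*b)
cv2.imwrite('pics/s1.png',cv2.resize(cv2.cvtColor(c['pixels'],cv2.COLOR_RGB2BGR)[60:260,170:370],None,fx=3,fy=3,interpolation=2))
```

```text
t 3.52 tcp [438.8 -35.8 170.5] yaw 4.27 tilt [-0.0012  0.0004] | turn units -0.04 shift [ 0.7 -0.8 -1.5] F [ 1.  -0.3 -0.8] gw 0.228 gf 58.5
top M [247 183] 201 [673.5  70.6  39.8] [671.1  71.8  76.   41.   -0.7]
top M [205 193] 287 [645.  201.8  39.5] [644.8 201.8  79.4  43.3  16.3]
top M [202 234] 278 [520.2 211.2  39.5] [520.8 211.6  74.6  44.1 -14.8]
top slot [247 183] 39 [674.6  71.4  29.7] [674.9  71.1  49.6  10.5   3.6]
top slot [289 192] 46 [644.6 -58.7  28.2] [643.8 -58.1  50.3   9.5  -1.3]
top slot [205 193] 49 [646.1 204.6  26. ] [645.7 204.5  49.8   8.6  18. ]
top slot [201 235] 31 [514.9 215.2  29.5] [515.6 214.8  32.4   9.  -16.5]
scene M [361  13] 166 [386.3 849.4  39.4] [ 3.870e+02  8.482e+02  2.363e+02  1.670e+01 -2.000e-01]
scene M [135 132] 152 [ 52.3 -32.5  40. ] [ 47.5 -22.8 140.9  55.3  64.2]
scene M [308 144] 287 [526.6 209.1  39.7] [525.6 210.5  83.2  44.3 -16.2]
scene M [343 163] 305 [649.2 200.4  39.9] [649.1 201.5  76.4  46.9  16.8]
scene M [330 200] 351 [678.4  68.9  40.1] [6.772e+02 7.020e+01 8.040e+01 4.690e+01 1.000e-01]
scene M [298 230] 389 [649.2 -60
[... 176 characters left out ...]
5.    1.5  18.4]
scene slot [341 171] 76 [654.9 182.5  26.9] [654.5 183.5  77.8   7.9  18.6]
scene slot [278 194] 10 [541.8  13.7  27.5] [542.7  13.7  19.3   2.4 -33. ]
scene slot [327 198] 14 [664.3  75.4  30.7] [664.3  75.5  21.9   5.2   1.2]
scene slot [251 201] 11 [487.1 -44.   26.9] [487.1 -43.4  17.6   2.7 -83.1]
scene slot [290 203] 43 [583.    7.7  26.7] [584.2   8.   45.5  16.8  34.8]
scene slot [326 207] 77 [677.8  50.   27.1] [677.2  49.7  78.9   6.1   0.9]
scene slot [298 229] 34 [647.1 -54.9  29.8] [646.6 -55.2  43.7   7.5   3.1]
scene slot [290 235] 44 [637.2 -80.7  27.1] [638.3 -80.7  52.    4.6   2.8]
scene slot [304 242] 22 [680.2 -78.5  27.3] [679.3 -79.   22.3   5.5  17.9]
```

View pics/s1.png

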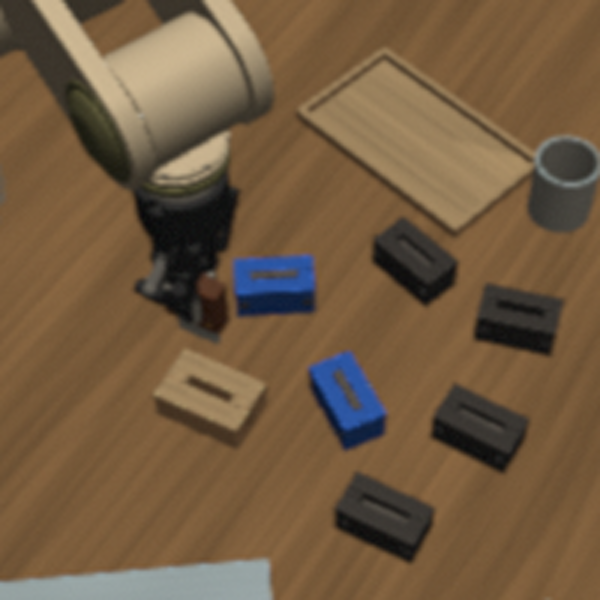

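The scene crop shows the gauge held and clear of the empty stand, with the four black moulds upright. First mould to try: (646,-60), yaw 3°.

```bash
python3 -c "
from h import *
goto(646.2,-60.2,90,3)"
```

```text
t 3.62 tcp [438.7 -35.8 170.1] yaw 4.27 tilt [-0.0024  0.0009] | turn units 0.21 shift [206.   35.2  80.1] F [ 0.1  0.  -1.1] gw 0.227 gf 58.5
```

Emit:
{"method": "servo_tool", "body": {"commands": [[1, [0, 0, 0], [0, 0, 0.21]], [1, [0.034, 0.006, 0], [0, 0, 0]], [1, [0.034, 0.006, 0], [0, 0, 0]], [1, [0.034, 0.006, 0], [0, 0, 0]], [1, [0.034, 0.006, 0], [0, 0, 0]], [1, [0.034, 0.006, 0.02], [0, 0, 0]], [1, [0.036, 0.005, 0.02], [0, 0, 0]], [1, [0, 0, 0.02], [0, 0, 0]], [1, [0, 0, 0.02], [0, 0, 0]], [1, [0, 0, 0], [0, 0, 0]]]}}

```text
time_s: 4.45
eef_pos: [644.7, -59.6, 85.3]
ee_rot: [-0.001, 1.0, 0.026, -0.005]
force: [-1.0, 0.2, -2.5]
grip_width: 0.228
grip_force: 58.4
```

Emit:
{"method": "servo_tool", "body": {"commands": [[1, [0, 0, 0], [0, 0, 0]], [1, [0, 0, 0], [0, 0, 0]]]}}

```text
time_s: 4.62
eef_pos: [647.2, -60.3, 92.5]
ee_rot: [0.0, 1.0, 0.026, 0.001]
force: [0.2, -0.1, -0.8]
grip_width: 0.227
grip_force: 58.4
```

Run:
```python
from rig import *; from h import *
goto(646.2,-60.2,80,3)
c=capture("scene"); pickle.dump(c,open('s2.pkl','wb'))
for b in moulds(c): print('M',*b)
for b in blobs(c,70,130,lambda p:p[...,0]-p[...,2]>25,10): print(*b)
cv2.imwrite('pics/s2.png',cv2.resize(cv2.cvtColor(c['pixels'],cv2.COLOR_RGB2BGR)[170:270,240:380],None,fx=5,fy=5,interpolation=2))
```

```text
t 4.62 tcp [647.2 -60.3  92.5] yaw 2.99 tilt [ 0.0014 -0.0004] | turn units -0.00 shift [-1.  -0.1 12.5] F [ 0.2 -0.1 -0.8] gw 0.227 gf 58.4
M [362  13] 178 [387.7 849.8  39.9] [387.8 850.  234.3  21.2   2.1]
M [134 133] 146 [ 51.1 -34.6  39.8] [ 44.5 -24.7 142.3  56.3  59.1]
M [346 164] 231 [658.5 202.4  40. ] [653.8 202.2  66.1  47.5  17.1]
M [330 200] 354 [678.7  68.8  39.9] [ 6.772e+02  7.000e+01  8.020e+01  4.700e+01 -4.000e-01]
M [298 232] 270 [654.6 -66.8  39.7] [649.2 -60.3  81.5  45.    7.2]
[321  14] 162 [296.4 697.2  94.6] [289.1 708.8  75.2  34.3 -61.6]
[331  17] 77 [332.7 706.4  90.5] [331.8 708.3  41.8  18.1 -87.8]
[129 115] 10 [ 62.9 -35.6 128.5] [ 63.8 -35.2  14.3   4.7  45.8]
[120 117] 11 [ 43.9 -55.3 126.5] [ 43.7 -56.4  24.6   7.2  42.5]
[308 222] 22 [676.3 -60.4 108.1] [676.3 -60.9  20.3   1.7  89.4]
```

View pics/s2.png

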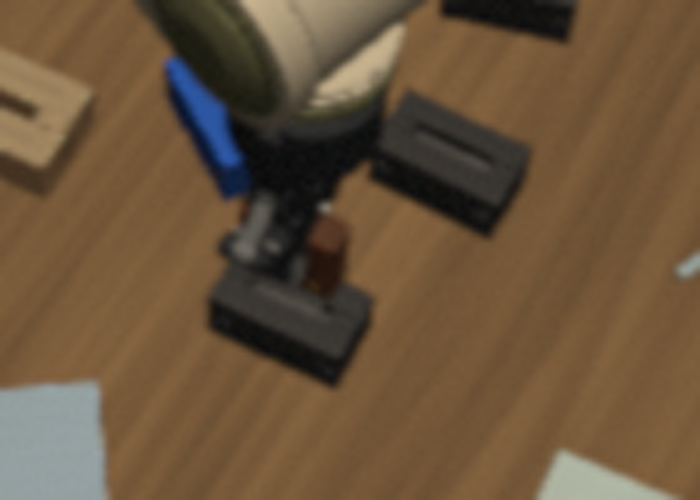

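Emit:
{"method": "servo_tool", "body": {"commands": [[1, [0, -0.0007, 0.006], [0, 0, 0]], [1, [0, 0, 0.004], [0, 0, 0]], [1, [0, 0, 0.004], [0, 0, 0]], [1, [0, 0, 0.002], [0, 0, 0]], [1, [0, 0, 0], [0, 0, 0]], [1, [0, 0, 0], [0, 0, 0]]]}}

```text
time_s: 5.17
eef_pos: [646.9, -59.5, 75.3]
ee_rot: [-0.0, 1.0, 0.026, -0.0]
force: [-0.3, 0.0, -2.0]
grip_width: 0.224
grip_force: 58.4
```

In the slot (76, below the 82 a miss would show). Now I press in small steps.

Emit:
{"method": "servo_tool", "body": {"commands": [[1, [0, 0, 0.003], [0, 0, 0]], [1, [0, 0, 0.003], [0, 0, 0]], [1, [0, 0, 0.003], [0, 0, 0]], [1, [0, 0, 0], [0, 0, 0]], [1, [0, 0, 0], [0, 0, 0]]]}}

```text
time_s: 5.58
eef_pos: [647.7, -59.3, 70.4]
ee_rot: [0.0, 1.0, 0.026, 0.002]
force: [-9.0, 3.4, 26.2]
grip_width: 0.229
grip_force: 62.1
```

Emit:
{"method": "servo_tool", "body": {"commands": [[1, [0, 0, 0.002], [0, 0, 0]], [1, [0, 0, 0.002], [0, 0, 0]], [1, [0, 0, 0], [0, 0, 0]], [1, [0, 0, 0], [0, 0, 0]]]}}

```text
time_s: 5.92
eef_pos: [649.0, -59.0, 69.9]
ee_rot: [0.001, 1.0, 0.027, 0.004]
force: [-14.6, 6.5, 46.5]
grip_width: 0.229
grip_force: 64.9
```

46 N and no travel, 14 mm high: this mould is jammed. Next is the one at (675,70).

Emit:
{"method": "servo_tool", "body": {"commands": [[1, [0, 0, -0.009], [0, 0, 0]], [1, [0, 0, -0.01], [0, 0, 0]], [1, [0, 0, -0.02], [0, 0, 0]], [1, [0, 0, -0.02], [0, 0, 0]], [1, [0, 0, 0], [0, 0, 0]], [1, [0, 0, 0], [0, 0, 0]]]}}

```text
time_s: 6.42
eef_pos: [647.1, -59.6, 121.6]
ee_rot: [0.0, 1.0, 0.026, 0.001]
force: [-0.6, -0.4, -2.2]
grip_width: 0.222
grip_force: 58.8
```

```bash
python3 -c "
from h import *
goto(675,70.1,92,0.8)"
```

```text
t 6.42 tcp [647.1 -59.6 121.6] yaw 3.00 tilt [ 0.0013 -0.0004] | turn units 0.37 shift [  29.7 -129.3   29.6] F [-0.6 -0.4 -2.2] gw 0.222 gf 58.8
```

Emit:
{"method": "servo_tool", "body": {"commands": [[1, [0, 0, 0], [0, 0, 0.37]], [1, [0.006, -0.0259, 0], [0, 0, 0]], [1, [0.006, -0.0259, 0], [0, 0, 0]], [1, [0.006, -0.0259, 0], [0, 0, 0]], [1, [0.006, -0.0259, 0], [0, 0, 0]], [1, [0.0057, -0.0257, 0.01], [0, 0, 0]], [1, [0, 0, 0.012], [0, 0, 0]], [1, [0, 0, 0.008], [0, 0, 0]], [1, [0, 0, 0], [0, 0, 0]], [1, [0, 0, 0], [0, 0, 0]]]}}

```text
time_s: 7.25
eef_pos: [674.3, 69.1, 90.2]
ee_rot: [0.0, 1.0, 0.006, -0.001]
force: [-0.1, 0.5, -1.4]
grip_width: 0.225
grip_force: 58.9
```

```bash
cat >> h.py <<'E'
def look(name,crop,png,k=5):
    import rig
    c=rig.capture(name)
    for b in moulds(c):
        if b[2][0]>200 and b[2][0]<750: print('M',*b)
    for b in blobs(c,66,125,lambda p:p[...,0]-p[...,2]>25,8):
        if b[2][0]>450 and b[2][1]<400: print('handle face',*b)
    x0,x1,y0,y1=crop
    if png: cv2.imwrite(png,cv2.resize(cv2.cvtColor(c['pixels'],cv2.COLOR_RGB2BGR)[y0:y1,x0:x1],None,fx=k,fy=k,interpolation=2))
E
python3 -c "
from h import *
goto(675,70.1,76,0.8)
look('scene',(0,1,0,1),None)"
```

```text
t 7.25 tcp [674.3  69.1  90.2] yaw 0.72 tilt [-0.0021 -0.    ] | turn units -0.01 shift [ 0.7 -1.  14.2] F [-0.1  0.5 -1.4] gw 0.225 gf 58.9
M [363  14] 77 [395.7 849.3  39.5] [398.7 848.6 120.6  14.9  -2.9]
M [306 145] 164 [523.3 199.4  39.7] [523.6 201.3  79.5  26.4 -16.2]
M [330 202] 263 [681.8  63.5  39.9] [676.9  68.8  81.7  44.4   5.1]
M [298 230] 398 [649.6 -60.9  39.9] [648.6 -59.4  80.9  45.6   3.1]
handle face [340 192] 20 [703.3  65.3 105.2] [702.9  67.6  20.4   2.8 -89.1]
handle face [335 196] 10 [693.1  58.1  86.2] [692.7  58.3   8.8   2.5 -11. ]
```

Emit:
{"method": "servo_tool", "body": {"commands": [[1, [0.0007, -0.0016, 0.004], [0, 0, 0]], [1, [0, 0, 0.004], [0, 0, 0]], [1, [0, 0, 0.004], [0, 0, 0]], [1, [0, 0, 0.002], [0, 0, 0]], [1, [0, 0, 0], [0, 0, 0]], [1, [0, 0, 0], [0, 0, 0]]]}}

```text
time_s: 7.8
eef_pos: [675.4, 71.8, 77.2]
ee_rot: [-0.0, 1.0, 0.007, -0.0]
force: [0.3, 0.4, -1.5]
grip_width: 0.225
grip_force: 58.9
```

Emit:
{"method": "servo_tool", "body": {"commands": [[1, [0, 0.0006, 0.003], [0, 0, 0]], [1, [0, 0, 0.003], [0, 0, 0]], [1, [0, 0, 0.003], [0, 0, 0]], [1, [0, 0, 0.002], [0, 0, 0]], [1, [0, 0, 0], [0, 0, 0]], [1, [0, 0, 0], [0, 0, 0]]]}}

```text
time_s: 8.3
eef_pos: [676.9, 71.2, 72.8]
ee_rot: [0.0, 1.0, 0.007, 0.003]
force: [-13.3, 0.4, 35.9]
grip_width: 0.225
grip_force: 64.1
```

Emit:
{"method": "servo_tool", "body": {"commands": [[1, [0, 0, 0.002], [0, 0, 0]], [1, [0, 0, 0.002], [0, 0, 0]], [1, [0, 0, 0], [0, 0, 0]], [1, [0, 0, 0], [0, 0, 0]]]}}

```text
time_s: 8.63
eef_pos: [678.6, 71.2, 72.2]
ee_rot: [0.001, 1.0, 0.007, 0.006]
force: [-16.6, -0.2, 51.7]
grip_width: 0.227
grip_force: 66.5
```

Jammed too (stops 16 mm high at 52 N). Next is the mould at (646,201), yaw 17°.

Emit:
{"method": "servo_tool", "body": {"commands": [[1, [0, 0, -0.009], [0, 0, 0]], [1, [0, 0, -0.01], [0, 0, 0]], [1, [0, 0, -0.02], [0, 0, 0]], [1, [0, 0, -0.02], [0, 0, 0]], [1, [0, 0, 0], [0, 0, -0.9]], [1, [0, 0, 0], [0, 0, -0.9]], [1, [0, 0, 0], [0, 0, -0.87]], [1, [0, 0, 0], [0, 0, 0]], [1, [0, 0, 0], [0, 0, 0]]]}}

```text
time_s: 9.38
eef_pos: [675.4, 71.2, 120.9]
ee_rot: [-0.0, 0.989, 0.145, -0.0]
force: [0.0, -0.7, -1.2]
grip_width: 0.228
grip_force: 59.0
```

```bash
python3 -c "
from h import *
goto(646.6,200.9,96,16.8)"
```

```text
t 9.38 tcp [675.4  71.2 120.9] yaw 16.65 tilt [-0.0006  0.    ] | turn units -0.02 shift [  10.  -132.5   24.9] F [ 0.  -0.7 -1.2] gw 0.228 gf 59.0
```

Emit:
{"method": "servo_tool", "body": {"commands": [[1, [0.002, -0.0265, 0], [0, 0, -0.02]], [1, [0.002, -0.0265, 0], [0, 0, 0]], [1, [0.002, -0.0265, 0], [0, 0, 0]], [1, [0.002, -0.0265, 0], [0, 0, 0]], [1, [0.002, -0.0265, 0.007], [0, 0, 0]], [1, [0, 0, 0.01], [0, 0, 0]], [1, [0, 0, 0.008], [0, 0, 0]], [1, [0, 0, 0], [0, 0, 0]], [1, [0, 0, 0], [0, 0, 0]], [1, [0, 0, 0], [0, 0, 0]]]}}

```text
time_s: 10.22
eef_pos: [647.0, 199.9, 96.6]
ee_rot: [0.0, 0.989, 0.146, 0.0]
force: [0.5, -0.4, -0.8]
grip_width: 0.229
grip_force: 59.1
```

```bash
python3 -c "
from h import *
goto(646.6,200.9,80,16.8)
look('scene',(270,410,110,210),'pics/s3.png')"
```

```text
t 10.22 tcp [647.  199.9  96.6] yaw 16.82 tilt [ 0.0005 -0.    ] | turn units 0.00 shift [-0.1 -1.1 16.6] F [ 0.5 -0.4 -0.8] gw 0.229 gf 59.1
M [363  13] 169 [392.5 849.1  39.9] [3.883e+02 8.491e+02 2.352e+02 1.620e+01 5.000e-01]
M [308 144] 283 [526.5 209.1  39.5] [525.6 210.5  81.   44.9 -15.4]
M [343 164] 238 [651.8 196.6  39.7] [648.9 200.2  77.4  46.7  15.2]
M [330 200] 359 [678.1  68.7  39.7] [6.776e+02 7.010e+01 7.940e+01 4.680e+01 5.000e-01]
M [298 230] 385 [649.1 -60.9  40.1] [648.9 -58.9  80.6  45.7   2.9]
handle face [336 151] 22 [628.1 182.8 101.9] [627.3 182.3  13.7   9.3 -10.3]
handle face [352 155] 24 [672.  195.8 100.8] [671.4 195.   11.6   6.3  25.7]
```

View pics/s3.png

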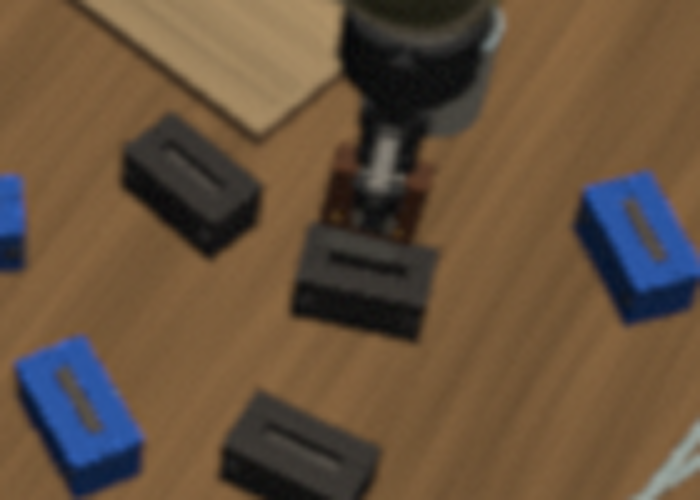

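The blade hangs over the slot of the mould at (352,265 in crop), and the axes look parallel. Going down.

Emit:
{"method": "servo_tool", "body": {"commands": [[1, [0, -0.0012, 0.006], [0, 0, 0]], [1, [0, 0, 0.006], [0, 0, 0]], [1, [0, 0, 0.004], [0, 0, 0]], [1, [0, 0, 0.003], [0, 0, 0]], [1, [0, 0, 0.002], [0, 0, 0]], [1, [0, 0, 0], [0, 0, 0]], [1, [0, 0, 0], [0, 0, 0]]]}}

```text
time_s: 10.85
eef_pos: [646.6, 202.6, 77.4]
ee_rot: [-0.0, 0.989, 0.147, 0.001]
force: [-2.8, 2.6, 12.4]
grip_width: 0.225
grip_force: 61.4
```

Emit:
{"method": "servo_tool", "body": {"commands": [[1, [0, 0.0008, -0.001], [0, 0, 0]], [1, [0, 0.0006, 0], [0, 0, 0]], [1, [0, 0, 0], [0, 0, 0]], [1, [0, 0, 0], [0, 0, 0]]]}}

```text
time_s: 11.18
eef_pos: [646.7, 202.1, 77.8]
ee_rot: [-0.001, 0.989, 0.147, 0.001]
force: [-3.2, 5.9, 9.0]
grip_width: 0.226
grip_force: 60.8
```

```bash
python3 -c "
from h import *
goto(646.6,201.2,75,16.8)
look('scene',(310,380,120,190),'pics/s4.png',8)"
```

```text
t 11.18 tcp [646.7 202.1  77.8] yaw 16.94 tilt [0.0013 0.0025] | turn units 0.02 shift [-0.3  0.9  2.8] F [-3.2  5.9  9. ] gw 0.226 gf 60.8
M [363  13] 172 [394.5 849.8  39.7] [387.3 850.1 233.3  22.    2.9]
M [308 144] 284 [526.8 209.   39.6] [525.4 210.8  81.2  44.1 -16.1]
M [343 165] 227 [651.9 194.7  39.9] [649.4 199.5  77.8  45.4  21.1]
M [330 200] 362 [678.5  68.6  39.7] [677.5  69.7  80.2  46.5   2.3]
M [298 230] 396 [649.4 -61.1  39.8] [649.2 -59.8  80.4  44.6   2.6]
handle face [338 145] 27 [628.9 191.3 119.7] [627.3 193.3  21.9  11.2 -62.8]
handle face [353 151] 41 [671.4 202.  110.5] [670.1 205.1  22.7  12.7 -85.5]
handle face [335 151] 10 [625.3 184.3  96.7] [625.5 184.   10.    4.5 -58.5]
handle face [336 156] 8 [630.6 184.9  77.6] [630.4 184.3   6.3   4.7   3.2]
```

View pics/s4.png

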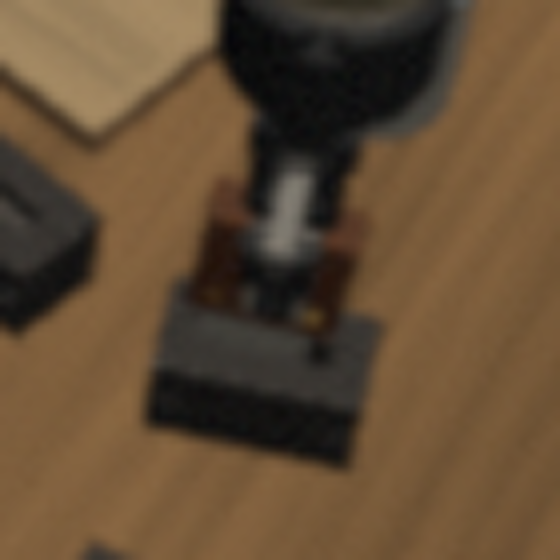

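Emit:
{"method": "servo_tool", "body": {"commands": [[1, [0, 0, -0.02], [0, 0, 0]], [1, [0, 0, -0.03], [0, 0, 0]], [1, [0, 0, 0], [0, 0, 0]], [1, [0, 0, 0], [0, 0, 0]], [1, [0, 0, 0], [0, 0, 0]]]}}

```text
time_s: 11.65
eef_pos: [646.1, 200.6, 125.2]
ee_rot: [0.0, 0.989, 0.147, -0.001]
force: [-0.2, 0.3, -1.8]
grip_width: 0.228
grip_force: 59.5
```

Run:
```python
from rig import *; from h import *
goto(646.6,201.2,75,16.8)
old=pickle.load(open('scene1.pkl','rb'))
def ext(c,tcp,lab):
    W=cloud(c); p=c['pixels'].astype(int)
    brown=(p[...,0]-p[...,2]>25)&(p[...,0]<140)
    D=W-np.array(tcp); near=(abs(D[...,0])<45)&(abs(D[...,1])<45)&(D[...,2]>-60)&(D[...,2]<60)
    q=D[near&brown]; z=q[:,2]; print(lab,'brown n',len(z),'z pct',np.round(np.percentile(z,[2,10,50,90,98]),1),'xy',np.round(np.median(q,0),1))
    q=D[near&(D[...,2]<5)]; print('  low',len(q),np.round(np.percentile(q[:,2],[0,2,5,10,50]),1),np.round(np.median(q,0),1))
ext(old,(438.7,-35.8,170.1),'start'); s=sense(); c=capture('scene'); ext(c,s['eef_pos'],'now')
for b in moulds(c): print(*b)
a=lambda c,u,v,w:cv2.resize(cv2.cvtColor(c['pixels'],cv2.COLOR_RGB2BGR)[v-w:v+w,u-w:u+w],(400,400),interpolation=2)
P=lambda c,p:proj(c,p)[0].astype(int)
u=P(old,(438.7,-35.8,160));v=P(c,s['eef_pos']-[0,0,10])
cv2.imwrite('pics/s5.png',np.hstack([a(old,*u,28),a(c,*v,28)]))
```

```text
t 11.65 tcp [646.1 200.6 125.2] yaw 16.93 tilt [-0.0015 -0.0003] | turn units 0.02 shift [ 0.6 -0.4 50.2] F [-0.2  0.3 -1.8] gw 0.228 gf 59.5
start brown n 135 z pct [-40.6  -9.   35.4  42.   53.3] xy [23.3 -1.4 35.4]
  low 95 [-40.9 -40.8 -40.2 -38.2 -11.7] [ 15.3  -4.1 -11.7]
now brown n 134 z pct [-41.1 -11.8  28.4  42.5  44.3] xy [17.6 -5.6 28.4]
  low 121 [-43.9 -41.5 -39.1 -35.9 -19. ] [ -1.1  -7.3 -19. ]
[137 132] 155 [ 57.6 -29.9  39.9] [ 52.6 -21.2 138.2  51.1  68.1]
[308 144] 280 [526.6 209.1  39.7] [525.7 210.4  81.8  46.1 -17.7]
[343 163] 303 [649.3 199.7  40. ] [648.6 201.1  76.6  47.2  17.1]
[330 200] 354 [677.8  68.9  39.8] [677.7  71.2  79.4  46.9   1.6]
[298 230] 389 [649.7 -60.8  40. ] [648.5 -59.1  80.9  44.7   3.3]
```

View pics/s5.png

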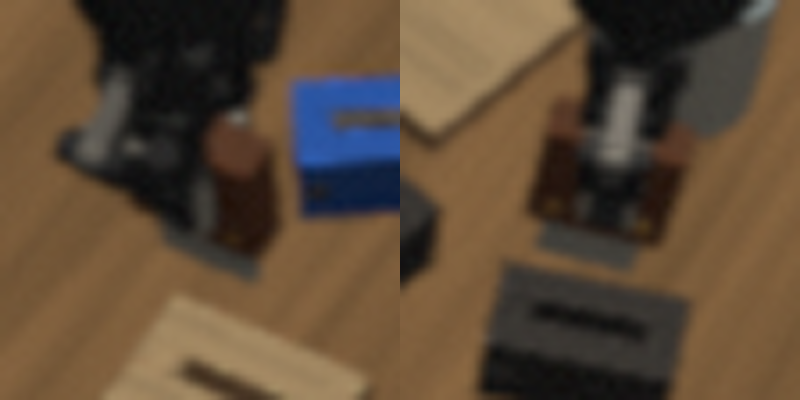

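Emit:
{"method": "servo_tool", "body": {"commands": [[1, [0, 0.0003, 0.02], [0, 0, 0]], [1, [0, 0, 0.016], [0, 0, 0]], [1, [0, 0, 0.003], [0, 0, 0]], [1, [0, 0, 0], [0, 0, 0]], [1, [0, 0, 0.003], [0, 0, 0]], [1, [0, 0, 0], [0, 0, 0]], [1, [0, 0, 0], [0, 0, 0]]]}}

```text
time_s: 12.28
eef_pos: [646.9, 200.5, 84.9]
ee_rot: [-0.0, 0.989, 0.147, 0.0]
force: [0.5, -0.9, -1.7]
grip_width: 0.223
grip_force: 59.4
```

Emit:
{"method": "servo_tool", "body": {"commands": [[1, [0, 0, 0.003], [0, 0, 0]], [1, [0, 0, 0], [0, 0, 0]], [1, [0, 0, 0.003], [0, 0, 0]], [1, [0, 0, 0], [0, 0, 0]], [1, [0, 0, 0], [0, 0, 0]]]}}

```text
time_s: 12.7
eef_pos: [647.3, 200.6, 81.0]
ee_rot: [0.0, 0.989, 0.147, 0.001]
force: [-4.1, -1.7, 12.9]
grip_width: 0.229
grip_force: 61.6
```

Emit:
{"method": "servo_tool", "body": {"commands": [[1, [0, 0, -0.004], [0, 0, 0]], [1, [0, -0.003, 0], [0, 0, 0]], [1, [0, 0, 0], [0, 0, 0]], [1, [0, 0, 0.004], [0, 0, 0]], [1, [0, 0, 0.003], [0, 0, 0]], [1, [0, 0, 0.002], [0, 0, 0]], [1, [0, 0, 0], [0, 0, 0]], [1, [0, 0, 0], [0, 0, 0]]]}}

```text
time_s: 13.37
eef_pos: [647.3, 203.9, 76.6]
ee_rot: [-0.0, 0.989, 0.147, 0.003]
force: [-1.3, 1.6, 19.3]
grip_width: 0.228
grip_force: 62.3
```

Run:
```python
from rig import *; from h import *
goto(646.6,201.2,75,16.8)
s=sense(); c=capture('scene'); t=capture('top')
for b in moulds(c): print(*b)
a=lambda c,u,v,w:cv2.resize(cv2.cvtColor(c['pixels'],cv2.COLOR_RGB2BGR)[v-w:v+w,u-w:u+w],(400,400),interpolation=2)
P=lambda c,p:proj(c,p)[0].astype(int)
v=P(c,s['eef_pos']-[0,0,10]); u=P(t,s['eef_pos']-[0,0,30])
cv2.imwrite('pics/s6.png',np.hstack([a(c,*v,28),a(t,*u,28)]))
```

```text
t 13.37 tcp [647.3 203.9  76.6] yaw 16.93 tilt [0.0056 0.0013] | turn units 0.02 shift [-1.5  2.4  1.6] F [-1.3  1.6 19.3] gw 0.228 gf 62.3
[347   7] 77 [327.2 849.7  39.9] [327.2 850.3 113.   14.1  -1.9]
[378  19] 106 [452.5 850.8  39.9] [447.7 849.6 126.1  35.9  12.5]
[130 135] 120 [ 46.3 -50.1  39.7] [ 41.1 -49.9 114.6  29.1  37.1]
[308 144] 286 [526.8 209.   39.8] [525.6 211.1  83.   45.7 -14.6]
[343 165] 238 [651.2 194.8  40. ] [649.1 200.1  77.2  45.9  18.2]
[330 200] 360 [678.2  68.7  39.8] [677.1  70.   79.8  47.2   1.7]
[298 230] 389 [649.2 -61.1  39.9] [648.8 -59.2  80.1  45.3   3.1]
```

View pics/s6.png

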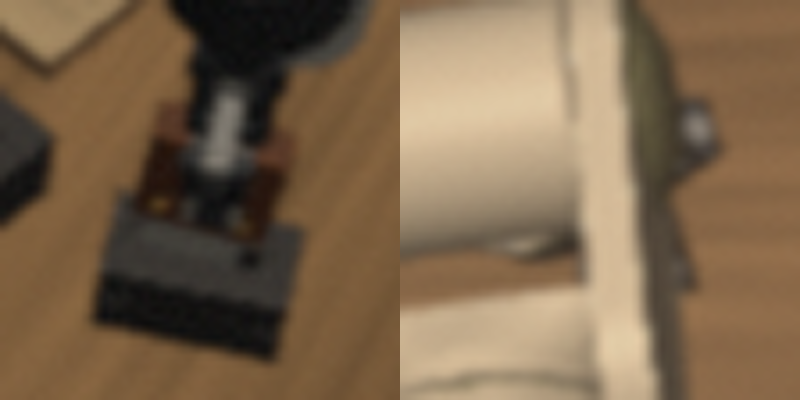

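The slot's open end shows about 7 mm to the right of the blade at (248,258), so the gauge sits too far toward -x. I lift, shift +3 mm along tool x and retry.

Emit:
{"method": "servo_tool", "body": {"commands": [[1, [0, 0, -0.008], [0, 0, 0]], [1, [0.003, 0.001, 0], [0, 0, 0]], [1, [0, 0, 0], [0, 0, 0]], [1, [0, 0, 0.004], [0, 0, 0]], [1, [0, 0, 0.003], [0, 0, 0]], [1, [0, 0, 0.002], [0, 0, 0]], [1, [0, 0, 0], [0, 0, 0]], [1, [0, 0, 0], [0, 0, 0]]]}}

```text
time_s: 14.13
eef_pos: [648.6, 203.2, 71.6]
ee_rot: [0.0, 0.989, 0.147, -0.001]
force: [1.0, 0.8, -1.8]
grip_width: 0.23
grip_force: 59.4
```

In, and free at 71.6. Pressing.

Emit:
{"method": "servo_tool", "body": {"commands": [[1, [0, 0, 0.003], [0, 0, 0]], [1, [0, 0, 0.003], [0, 0, 0]], [1, [0, 0, 0.003], [0, 0, 0]], [1, [0, 0, 0], [0, 0, 0]], [1, [0, 0, 0], [0, 0, 0]]]}}

```text
time_s: 14.55
eef_pos: [648.8, 203.2, 63.2]
ee_rot: [0.0, 0.989, 0.147, -0.0]
force: [-1.6, 0.2, 0.9]
grip_width: 0.225
grip_force: 59.9
```

Emit:
{"method": "servo_tool", "body": {"commands": [[1, [0, 0, 0.003], [0, 0, 0]], [1, [0, 0, 0.002], [0, 0, 0]], [1, [0, 0, 0], [0, 0, 0]], [1, [0, 0, 0], [0, 0, 0]]]}}

```text
time_s: 14.88
eef_pos: [648.9, 203.2, 58.1]
ee_rot: [-0.0, 0.989, 0.147, -0.0]
force: [-1.1, 0.2, 1.9]
grip_width: 0.226
grip_force: 60.1
```

Sound. On to the shoulder.

Emit:
{"method": "servo_tool", "body": {"commands": [[1, [0, 0, 0.002], [0, 0, 0]], [1, [0, 0, 0.001], [0, 0, 0]], [1, [0, 0, 0], [0, 0, 0]], [1, [0, 0, 0], [0, 0, 0]]]}}

```text
time_s: 15.22
eef_pos: [649.0, 203.2, 56.4]
ee_rot: [0.0, 0.989, 0.147, 0.0]
force: [-6.0, -1.8, 9.9]
grip_width: 0.225
grip_force: 61.3
```

Emit:
{"method": "servo_tool", "body": {"commands": [[1, [0, 0, 0.0015], [0, 0, 0]], [1, [0, 0, 0.0015], [0, 0, 0]], [1, [0, 0, 0], [0, 0, 0]], [1, [0, 0, 0], [0, 0, 0]]]}}

```text
time_s: 15.55
eef_pos: [649.4, 203.3, 56.2]
ee_rot: [0.0, 0.989, 0.147, 0.001]
force: [-13.1, -3.5, 26.5]
grip_width: 0.225
grip_force: 63.5
```

Seated: TCP 56.2 with force rising on the shoulder. Last mould is at about (525,212), yaw -16°.

Emit:
{"method": "servo_tool", "body": {"commands": [[1, [0, 0, -0.006], [0, 0, 0]], [1, [0, 0, -0.02], [0, 0, 0]], [1, [0, 0, -0.03], [0, 0, 0]], [1, [0, 0, -0.02], [0, 0, 0.9]], [1, [0, 0, 0], [0, 0, 0.91]], [1, [0, 0, 0], [0, 0, 0.91]], [1, [0, 0, 0], [0, 0, 0.91]], [1, [0, 0, 0], [0, 0, 0.91]], [1, [0, 0, 0], [0, 0, 0.91]], [1, [0, 0, 0], [0, 0, 0]]]}}

```text
time_s: 16.38
eef_pos: [648.8, 203.2, 127.4]
ee_rot: [0.0, 0.99, -0.139, -0.001]
force: [-0.2, 0.5, -2.0]
grip_width: 0.224
grip_force: 59.4
```

```bash
python3 -c "
from h import *
goto(525,212.4,92,-15.8)
look('scene',(0,1,0,1),None)"
```

```text
t 16.38 tcp [648.8 203.2 127.4] yaw -15.96 tilt [-0.001  -0.0001] | turn units -0.03 shift [-121.6   24.8   35.4] F [-0.2  0.5 -2. ] gw 0.224 gf 59.4
M [370  16] 130 [421.  849.7  39.7] [4.139e+02 8.499e+02 1.823e+02 1.920e+01 4.000e-01]
M [308 144] 283 [526.5 208.9  39.6] [526.  210.7  82.   45.7 -16.2]
M [342 163] 300 [647.8 199.3  39.6] [647.  200.6  77.5  46.2  17.9]
M [330 200] 357 [677.8  68.5  39.8] [677.3  69.8  80.9  45.1   1.8]
M [298 230] 387 [649.3 -60.8  40.1] [649.3 -59.9  79.6  43.4   2.9]
```

Emit:
{"method": "servo_tool", "body": {"commands": [[1, [-0.0297, 0.006, 0], [0, 0, 0]], [1, [-0.0297, 0.006, 0], [0, 0, 0]], [1, [-0.0297, 0.006, 0], [0, 0, 0]], [1, [-0.0297, 0.008, 0], [0, 0, 0]], [1, [0, 0, 0.015], [0, 0, 0]], [1, [0, 0, 0.015], [0, 0, 0]], [1, [0, 0, 0.006], [0, 0, 0]], [1, [0, 0, 0], [0, 0, 0]], [1, [0, 0, 0], [0, 0, 0]], [1, [0, 0, 0], [0, 0, 0]]]}}

```text
time_s: 17.27
eef_pos: [528.1, 210.5, 92.9]
ee_rot: [-0.0, 0.991, -0.137, 0.001]
force: [0.5, -0.9, -1.9]
grip_width: 0.231
grip_force: 59.5
```

```bash
python3 -c "
from h import *
goto(528,212,80,-15.8)
look('scene',(275,345,105,175),'pics/s7.png',8)"
```

```text
t 17.27 tcp [528.1 210.5  92.9] yaw -15.73 tilt [0.0011 0.0002] | turn units 0.01 shift [-0.5 -1.4 12.9] F [ 0.5 -0.9 -1.9] gw 0.231 gf 59.5
M [362  13] 179 [391.  850.   39.7] [389.8 850.7 234.1  28.3   5.3]
M [356 127] 60 [620.1 344.5  39.7] [618.2 347.7  64.7  29.5  13.5]
M [308 145] 213 [529.4 203.9  39.7] [525.2 210.6  81.7  45.  -14.5]
M [342 163] 302 [647.4 199.5  39.7] [646.6 200.6  77.6  46.1  14.6]
M [330 200] 355 [678.1  68.6  39.8] [677.   69.9  80.1  45.    1.8]
M [298 230] 381 [649.3 -60.8  40.1] [648.8 -59.8  79.9  44.    3.9]
handle face [318 135] 18 [555.8 205.4 101.5] [556.1 204.5  13.3   4.4  75.4]
```

View pics/s7.png

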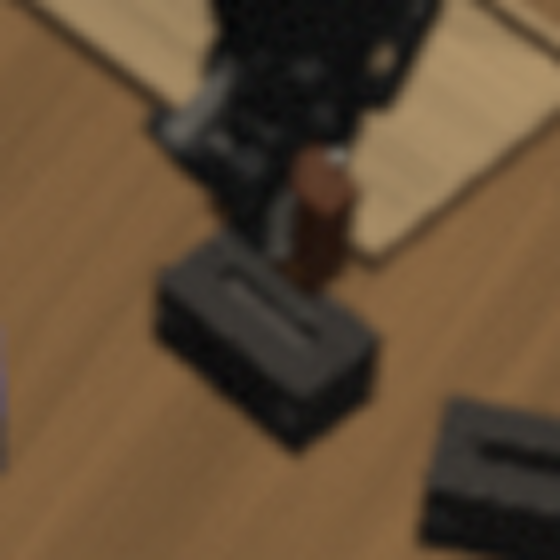

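Emit:
{"method": "servo_tool", "body": {"commands": [[1, [-0.001, -0.0005, 0.006], [0, 0, 0]], [1, [0, 0, 0.004], [0, 0, 0]], [1, [0, 0, 0.004], [0, 0, 0]], [1, [0, 0, 0], [0, 0, 0]], [1, [0, 0, 0], [0, 0, 0]], [1, [0, 0, 0], [0, 0, 0]]]}}

```text
time_s: 17.82
eef_pos: [526.8, 211.3, 78.4]
ee_rot: [-0.0, 0.991, -0.137, 0.0]
force: [0.5, 0.1, -1.5]
grip_width: 0.228
grip_force: 59.5
```

In the slot and free at 78.4.

Emit:
{"method": "servo_tool", "body": {"commands": [[1, [0, 0, 0.003], [0, 0, 0]], [1, [0, 0, 0.003], [0, 0, 0]], [1, [0, 0, 0.003], [0, 0, 0]], [1, [0, 0, 0.003], [0, 0, 0]], [1, [0, 0, 0], [0, 0, 0]], [1, [0, 0, 0], [0, 0, 0]]]}}

```text
time_s: 18.32
eef_pos: [526.8, 211.3, 66.2]
ee_rot: [-0.0, 0.991, -0.137, 0.0]
force: [0.4, 0.7, 0.4]
grip_width: 0.226
grip_force: 59.8
```

Emit:
{"method": "servo_tool", "body": {"commands": [[1, [0, 0, 0.003], [0, 0, 0]], [1, [0, 0, 0.003], [0, 0, 0]], [1, [0, 0, 0.002], [0, 0, 0]], [1, [0, 0, 0], [0, 0, 0]], [1, [0, 0, 0], [0, 0, 0]]]}}

```text
time_s: 18.73
eef_pos: [526.8, 211.3, 58.2]
ee_rot: [-0.0, 0.991, -0.137, 0.0]
force: [0.6, -0.1, 1.0]
grip_width: 0.225
grip_force: 59.8
```

Emit:
{"method": "servo_tool", "body": {"commands": [[1, [0, 0, 0.002], [0, 0, 0]], [1, [0, 0, 0.0015], [0, 0, 0]], [1, [0, 0, 0.001], [0, 0, 0]], [1, [0, 0, 0], [0, 0, 0]], [1, [0, 0, 0], [0, 0, 0]]]}}

```text
time_s: 19.15
eef_pos: [527.1, 211.4, 56.1]
ee_rot: [-0.0, 0.991, -0.137, 0.001]
force: [-9.6, -1.7, 24.2]
grip_width: 0.23
grip_force: 63.1
```

Both sound moulds are set, the other two are jammed. Taking the gauge home.

Emit:
{"method": "servo_tool", "body": {"commands": [[1, [0, 0, -0.006], [0, 0, 0]], [1, [0, 0, -0.02], [0, 0, 0]], [1, [0, 0, -0.03], [0, 0, 0]], [1, [0, 0, -0.02], [0, 0, -0.83]], [1, [0, 0, 0], [0, 0, -0.83]], [1, [0, 0, 0], [0, 0, -0.83]], [1, [0, 0, 0], [0, 0, -0.83]], [1, [0, 0, 0], [0, 0, 0]], [1, [0, 0, 0], [0, 0, 0]]]}}

```text
time_s: 19.9
eef_pos: [526.4, 211.2, 129.2]
ee_rot: [0.0, 0.999, 0.035, -0.001]
force: [-0.0, 0.9, -1.6]
grip_width: 0.23
grip_force: 59.4
```

```bash
python3 -c "
from h import *
goto(439.4,-35.7,92,4.3)"
```

```text
t 19.90 tcp [526.4 211.2 129.2] yaw 4.00 tilt [-0.0012 -0.0002] | turn units -0.05 shift [-105.2  239.7   37.2] F [-0.   0.9 -1.6] gw 0.230 gf 59.4
```

Emit:
{"method": "servo_tool", "body": {"commands": [[1, [-0.015, 0.0342, 0], [0, 0, -0.05]], [1, [-0.015, 0.0342, 0], [0, 0, 0]], [1, [-0.015, 0.0342, 0], [0, 0, 0]], [1, [-0.015, 0.0342, 0], [0, 0, 0]], [1, [-0.015, 0.0342, 0], [0, 0, 0]], [1, [-0.015, 0.0342, 0], [0, 0, 0]], [1, [-0.0152, 0.0345, 0], [0, 0, 0]], [1, [0, 0, 0.02], [0, 0, 0]], [1, [0, 0, 0.017], [0, 0, 0]], [1, [0, 0, 0], [0, 0, 0]]]}}

```text
time_s: 20.73
eef_pos: [438.5, -35.9, 90.4]
ee_rot: [-0.001, 0.999, 0.037, -0.002]
force: [-0.2, 0.8, -1.3]
grip_width: 0.225
grip_force: 59.5
```

Emit:
{"method": "servo_tool", "body": {"commands": [[1, [0, 0, 0], [0, 0, 0]], [1, [0, 0, 0], [0, 0, 0]], [1, [0, 0, 0], [0, 0, 0]]]}}

```text
time_s: 20.98
eef_pos: [440.8, -35.7, 93.7]
ee_rot: [0.0, 0.999, 0.039, 0.001]
force: [0.4, 0.4, -1.7]
grip_width: 0.227
grip_force: 59.5
```

```bash
python3 -c "
from h import *
goto(439.4,-35.7,78,4.3)"
```

```text
t 20.98 tcp [440.8 -35.7  93.7] yaw 4.46 tilt [ 0.0015 -0.0006] | turn units 0.03 shift [-1.4 -0.1 15.7] F [ 0.4  0.4 -1.7] gw 0.227 gf 59.5
```

Stand top contact would show at TCP 78. Going down in steps.

Emit:
{"method": "servo_tool", "body": {"commands": [[1, [-0.001, 0, 0.008], [0, 0, 0]], [1, [0, 0, 0.006], [0, 0, 0]], [1, [0, 0, 0.005], [0, 0, 0]], [1, [0, 0, 0], [0, 0, 0]], [1, [0, 0, 0], [0, 0, 0]]]}}

```text
time_s: 21.4
eef_pos: [439.7, -35.4, 73.7]
ee_rot: [-0.0, 0.999, 0.039, 0.0]
force: [2.9, 4.5, 3.2]
grip_width: 0.225
grip_force: 60.5
```

Emit:
{"method": "servo_tool", "body": {"commands": [[1, [0.0005, -0.0008, 0], [0, 0, 0]], [1, [0, 0, 0.004], [0, 0, 0]], [1, [0, 0, 0.004], [0, 0, 0]], [1, [0, 0, 0], [0, 0, 0]], [1, [0, 0, 0], [0, 0, 0]]]}}

```text
time_s: 21.82
eef_pos: [444.0, -35.2, 69.2]
ee_rot: [0.001, 0.999, 0.038, 0.006]
force: [9.3, 9.5, 32.5]
grip_width: 0.226
grip_force: 64.2
```

Emit:
{"method": "servo_tool", "body": {"commands": [[1, [0, 0, -0.01], [0, 0, 0]], [1, [0, 0, -0.02], [0, 0, 0]], [1, [0, 0, -0.015], [0, 0, 0]], [1, [0, 0, 0], [0, 0, 0]], [1, [0, 0, 0], [0, 0, 0]], [1, [0, 0, 0], [0, 0, 0]]]}}

```text
time_s: 22.32
eef_pos: [439.1, -35.0, 109.7]
ee_rot: [-0.0, 0.999, 0.039, -0.001]
force: [0.9, 0.6, -1.2]
grip_width: 0.226
grip_force: 59.9
```

Run:
```python
from rig import *; from h import *
goto(439.4,-35.7,78,4.3)
s=sense(); c=capture('scene'); t=capture('top')
for cc,n in((c,'scene'),(t,'top')):
  for b in blobs(cc,30,42,lambda p:(p[...,0]-p[...,2]>30),60): 
    if abs(b[2][1])<120: print(n,'stand',*b)
a=lambda c,u,v,w:cv2.resize(cv2.cvtColor(c['pixels'],cv2.COLOR_RGB2BGR)[v-w:v+w,u-w:u+w],(400,400),interpolation=2)
P=lambda c,p:proj(c,p)[0].astype(int)
v=P(c,s['eef_pos']-[0,0,20]); u=P(t,s['eef_pos']-[0,0,30])
cv2.imwrite('pics/s8.png',np.hstack([a(c,*v,28),a(t,*u,28)]))
```

```text
t 22.32 tcp [439.1 -35.  109.7] yaw 4.44 tilt [-0.0017  0.0004] | turn units 0.02 shift [ 0.3  0.8 31.7] F [ 0.9  0.6 -1.2] gw 0.226 gf 59.9
scene stand [240 191] 490 [445.9 -38.2  35.8] [441.  -34.3  92.2  63.6   4.5]
```

View pics/s8.png

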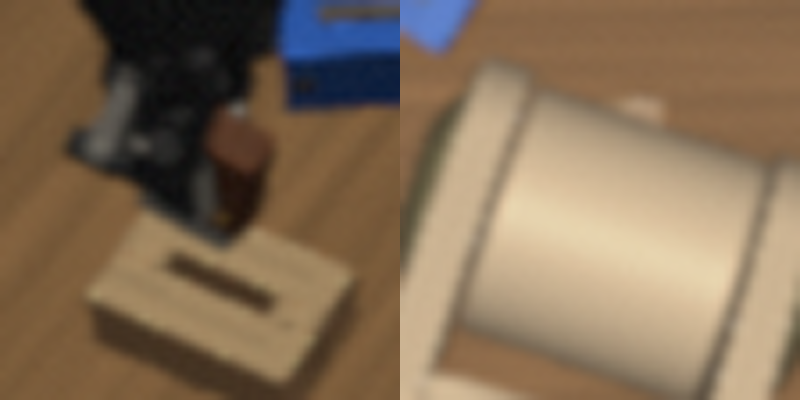

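```bash
cat >> h.py <<'E'
def pitch(c,tcp,yaw):
    W=cloud(c); p=c['pixels'].astype(int); a=np.radians(yaw)
    D=W-np.array(tcp); X=D[...,0]*np.cos(a)+D[...,1]*np.sin(a); Y=-D[...,0]*np.sin(a)+D[...,1]*np.cos(a); Z=D[...,2]
    br=(p[...,0]-p[...,2]>20)&(p[...,0]<150)&(abs(Y)<14)
    for n,q in(('front',br&(X>20)&(X<42)&(Z>-14)&(Z<36)),('top',br&(X>8)&(X<42)&(Z>36)&(Z<50))):
        if n=='front' and q.sum()>5: k=np.polyfit(Z[q],X[q],1); print(n,q.sum(),'pitch %.1f deg, x at z=-16: %.1f'%(np.degrees(np.arctan(k[0])),np.polyval(k,-16)))
        if n=='top' and q.sum()>5: k=np.polyfit(X[q],Z[q],1); print(n,q.sum(),'pitch %.1f'%-np.degrees(np.arctan(k[0])),'z',np.round(np.median(Z[q]),1))
    q=br|((abs(Y)<8)&(Z<-18)&(abs(X)<35)); q&=(Z<-18)&(Z>-50)&(abs(X)<40)&(p.max(-1)>60)&(p.max(-1)-p.min(-1)<30)
    if q.sum()>4: print('blade',q.sum(),'x',np.round(np.percentile(X[q],[3,97]),1),'z',np.round(np.percentile(Z[q],[3,50]),1)); k=np.polyfit(X[q],Z[q],1)
E
python3 - <<'E'
from rig import *; from h import *
pitch(pickle.load(open('scene1.pkl','rb')),(438.7,-35.8,170.1),4.3)
pitch(pickle.load(open('s2.pkl','rb')),(647.2,-60.3,92.5),3)
s=sense(); pitch(capture('scene'),s['eef_pos'],4.4)
E
```

```text
front 75 pitch -0.8 deg, x at z=-16: 27.9
top 58 pitch -3.4 z 39.4
blade 23 x [-16.7  21.5] z [-40.8 -37. ]
front 48 pitch 2.3 deg, x at z=-16: 25.5
top 47 pitch 9.8 z 40.3
blade 7 x [-10.9  17.9] z [-48.1 -41.1]
front 42 pitch 5.4 deg, x at z=-16: 22.6
top 52 pitch 11.0 z 40.2
blade 13 x [-25.1  10.3] z [-37.6 -33.1]
```

The gauge has pitched about 8.6° in the grip (top toward +x) from the blocked insertion. I tilt the tool back by the same amount and recentre.

Emit:
{"method": "servo_tool", "body": {"commands": [[1, [0, 0, 0], [0, 0.7, 0]], [1, [0, 0, 0], [0, 0.7, 0]], [1, [0.003, 0.0006, 0.0004], [0, 0, 0]], [1, [0, 0, 0], [0, 0, 0]], [1, [0, 0, 0], [0, 0, 0]], [1, [0, 0, 0], [0, 0, 0]]]}}

```text
time_s: 22.97
eef_pos: [443.1, -35.5, 110.8]
ee_rot: [-0.003, 0.997, 0.039, 0.073]
force: [-0.8, -0.3, -1.5]
grip_width: 0.228
grip_force: 59.8
```

Run:
```python
from rig import *; from h import *
goto(442.1,-35.6,109,4.3)
s=sense(); c=capture('scene'); pitch(c,s['eef_pos'],4.4)
a=lambda c,u,v,w:cv2.resize(cv2.cvtColor(c['pixels'],cv2.COLOR_RGB2BGR)[v-w:v+w,u-w:u+w],(600,600),interpolation=2)
v=proj(c,[440,-35.6,80])[0].astype(int); cv2.imwrite('pics/s9.png',a(c,*v,28))
```

```text
t 22.97 tcp [443.1 -35.5 110.8] yaw 4.46 tilt [0.1446 0.0113] | turn units 0.03 shift [-1.   0.   1.8] F [-0.8 -0.3 -1.5] gw 0.228 gf 59.8
front 52 pitch 1.6 deg, x at z=-16: 23.6
top 52 pitch 9.4 z 41.8
blade 15 x [-23.7  16.5] z [-38.9 -33.1]
```

View pics/s9.png

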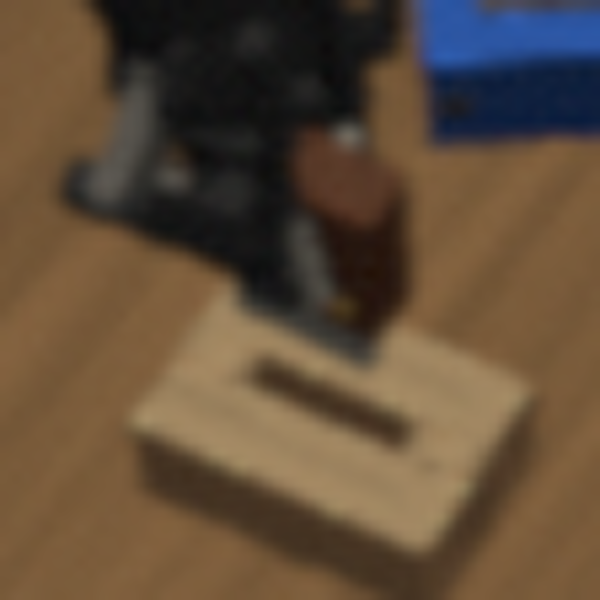

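Blade now lies parallel to the slot and just behind it in view, with matching lengths. Lowering straight down.

Emit:
{"method": "servo_tool", "body": {"commands": [[1, [0.001, -0.0004, 0], [0, 0, 0]], [1, [-0.0015, 0, 0.01], [0, 0, 0]], [1, [-0.0015, 0, 0.01], [0, 0, 0]], [1, [-0.0009, 0, 0.006], [0, 0, 0]], [1, [-0.0006, 0, 0.004], [0, 0, 0]], [1, [-0.0006, 0, 0.004], [0, 0, 0]], [1, [-0.0004, 0, 0.003], [0, 0, 0]], [1, [0, 0, 0], [0, 0, 0]], [1, [0, 0, 0], [0, 0, 0]]]}}

```text
time_s: 23.77
eef_pos: [443.8, -35.0, 73.7]
ee_rot: [-0.003, 0.997, 0.039, 0.073]
force: [0.8, -1.1, -1.2]
grip_width: 0.225
grip_force: 59.8
```

Free at 73.7, so the blade has entered. Continuing.

Emit:
{"method": "servo_tool", "body": {"commands": [[1, [-0.0006, 0, 0.004], [0, 0, 0]], [1, [-0.0006, 0, 0.004], [0, 0, 0]], [1, [-0.0006, 0, 0.004], [0, 0, 0]], [1, [0, 0, 0], [0, 0, 0]], [1, [0, 0, 0], [0, 0, 0]]]}}

```text
time_s: 24.18
eef_pos: [443.5, -35.0, 61.2]
ee_rot: [-0.003, 0.997, 0.039, 0.073]
force: [0.6, 0.7, -1.8]
grip_width: 0.225
grip_force: 59.8
```

Emit:
{"method": "servo_tool", "body": {"commands": [[1, [-0.0006, 0, 0.004], [0, 0, 0]], [1, [-0.0004, 0, 0.003], [0, 0, 0]], [1, [-0.0003, 0, 0.002], [0, 0, 0]], [1, [-0.0001, 0, 0.001], [0, 0, 0]], [1, [0, 0, 0], [0, 0, 0]], [1, [0, 0, 0], [0, 0, 0]]]}}

```text
time_s: 24.68
eef_pos: [443.6, -34.9, 51.2]
ee_rot: [-0.003, 0.997, 0.039, 0.073]
force: [-0.6, 0.3, -2.3]
grip_width: 0.227
grip_force: 59.8
```

Emit:
{"method": "servo_tool", "body": {"commands": [[1, [-0.0003, 0, 0.002], [0, 0, 0]], [1, [-0.0001, 0, 0.001], [0, 0, 0]], [1, [0, 0, 0], [0, 0, 0]], [1, [0, 0, 0], [0, 0, 0]]]}}

```text
time_s: 25.02
eef_pos: [443.8, -34.9, 49.9]
ee_rot: [-0.003, 0.997, 0.039, 0.074]
force: [-14.2, 2.9, 28.2]
grip_width: 0.228
grip_force: 64.2
```

Run:
```python
from rig import *; from h import *
goto(442.1,-35.6,50,4.3)
s=sense(); c=capture('scene'); pitch(c,s['eef_pos'],4.4)
```

```text
t 25.02 tcp [443.8 -34.9  49.9] yaw 4.48 tilt [0.1466 0.0112] | turn units 0.03 shift [-1.8  0.6 -0.1] F [-14.2   2.9  28.2] gw 0.228 gf 64.2
front 53 pitch -4.9 deg, x at z=-16: 27.6
top 51 pitch 4.3 z 42.1
```

Shoulder seated (28 N). Relax, open and rise.

Emit:
{"method": "servo_tool", "body": {"commands": [[1, [0.0002, 0, -0.001], [0, 0, 0]], [0.5, [0, 0, 0], [0, 0, 0]], [0, [0, 0, 0], [0, 0, 0]], [-0.6, [0, 0, 0], [0, 0, 0]], [-1, [0, 0, 0], [0, 0, 0]], [-1, [0, 0, 0], [0, 0, 0]], [-1, [0.003, 0, -0.02], [0, 0, 0]], [-1, [0.006, 0, -0.04], [0, 0, 0]], [-1, [0.006, 0, -0.04], [0, 0, 0]], [-1, [0, 0, 0], [0, -0.7, 0]]]}}

```text
time_s: 25.9
eef_pos: [445.8, -35.8, 157.4]
ee_rot: [0.001, 0.998, 0.039, 0.042]
force: [0.5, -1.4, 1.5]
grip_width: 0.995
grip_force: 0.0
```

Emit:
{"method": "servo_tool", "body": {"commands": [[-1, [0, 0, 0], [0, -0.7, 0]], [-1, [-0.04, 0, 0], [0, 0, 0]], [-1, [-0.04, 0, 0], [0, 0, 0]], [-1, [-0.03, 0, 0], [0, 0, 0]], [-1, [0, 0, 0], [0, 0, 0]]]}}

```text
time_s: 26.32
eef_pos: [330.4, -42.7, 149.7]
ee_rot: [-0.001, 0.999, 0.039, -0.001]
force: [0.4, 0.1, 0.3]
grip_width: 1.0
grip_force: 0.0
```

Run:
```python
from rig import *; from h import *
goto(442.1,-35.6,50,4.3)
for n in('scene','top'):
    c=capture(n); pickle.dump(c,open(n+'3.pkl','wb'))
    for b in blobs(c,60,110,lambda p:p[...,0]-p[...,2]>20,30):
        if 350<b[2][0]<600 and abs(b[2][1])<100: print(n,'gauge',*b)
    for b in moulds(c):
        if 400<b[2][0]<800 and abs(b[2][1])<300: print(n,'M',*b)
    W=cloud(c)
    # trays: pixels of floor height 2..7
    for b in blobs(c,2.5,9,None,600): print(n,'floor',*b)
# steel rails of pour tray in top: z 14..26
    for b in blobs(c,13,27,None,40):
        if 300<b[2][0]<650 and -450<b[2][1]<-80: print(n,'rail',*b)
```

```text
t 26.32 tcp [330.4 -42.7 149.7] yaw 4.41 tilt [-0.003   0.0011] | turn units 0.02 shift [111.9   1.3  99.7] F [0.4 0.1 0.3] gw 1.000 gf 0.0
scene gauge [238 182] 228 [444.4 -40.1  84.3] [442.2 -36.6  55.7  22.9   2.5]
scene M [308 144] 275 [526.  208.9  40. ] [525.9 210.4  82.1  44.9 -16.3]
scene M [342 163] 306 [647.2 199.1  39.7] [647.2 199.3  77.2  48.3  16.6]
scene M [330 200] 355 [678.2  68.7  39.8] [677.2  69.9  79.6  46.2   1.5]
scene M [298 230] 392 [649.  -60.8  39.9] [648.6 -59.5  80.4  44.9   2.7]
scene floor [310 106] 1289 [441.8 374.8   5.1] [438.7 375.3 228.1 128.3 -14.1]
scene floor [206 274] 4145 [ 502.6 -284.6    5.1] [ 502.8 -279.5  298.2  139.3   36.8]
scene rail [291 237] 45 [639.6 -80.6  20.1] [640.1 -80.2  55.5   5.    4.5]
scene rail [187 294] 707 [ 499.3 -358.9   20.9] [ 510.6 -304.   307.8  145.5   32.4]
top gauge [283 260] 128 [436.8 -36.8  90.8] [436.8 -36.6  55.6  19.8   4.4]
top M [245 178] 95 [689.7  77.8  39.3] [683.4  75.6  50.6  34.6  -2.2]
top M [249 189] 67 [654.4  63.6  40. ] [667.4  70.3  68.8  37.5  -1.2]
top M [205 194] 279 [642.2 200.1  39.3] [642.3 200.3  77.9  43.5  17.6]
top M [203 234] 272 [519.8 210.2  39.2] [520.7 210.5  74.9  43.7 -15.9]
top floor [360 226] 813 [ 534.1 -280.2    5.3] [ 506.8 -278.6  198.6  144.6   37.5]
top floor [369 255] 827 [ 441.7 -306.7    5.1] [ 453.3 -305.9  195.9  115.8   35.6]
top rail [386 240] 426 [ 488.4 -358.5   20.6] [ 496.1 -296.9  307.2  144.2   37.2]
```

The gauge is home: handle top at the same height as at the start, within slot slack. Now the trays' exact frames.

Run:
```python
from h import *
for n in('top','scene'):
    c=pickle.load(open(n+'3.pkl','rb')); W=cloud(c); P=W.reshape(-1,3); P=P[(P[:,2]>19)&(P[:,2]<26)&(abs(P[:,0]-500)<200)&(abs(P[:,1]+290)<180)]
    th=np.radians(37)
    for it in range(3):
        u=np.array([np.cos(th),np.sin(th)]); v=np.array([np.sin(th),-np.cos(th)])
        a=P[:,:2]@u; b=P[:,:2]@v; bm=np.percentile(b,90)
        r=(abs(b-bm)<9)&(a>np.percentile(a,5)+25); k=np.polyfit(a[r],b[r],1); th-=np.arctan(k[0])*1
    r=abs(b-np.median(b[r]))<9; e=(b<np.median(b[r])-30)
    print(n,'tray y-dir yaw %.2f'%np.degrees(th),'rail v pct',np.round(np.percentile(b[r],[2,50,98]),1),'u ends',np.round(np.percentile(a[r],[1,99]),1),'stop u',np.round(np.percentile(a[e],[2,50,98]),1),'v range',np.round(np.percentile(b[e],[1]),1),r.sum(),e.sum())
    F=W.reshape(-1,3); ff=(F[:,2]>2.5)&(F[:,2]<9)&(abs(F[:,0]-500)<200)&(abs(F[:,1]+290)<180); F=F[ff][:,:2]; print(' floor u',np.round(np.percentile(F@u,[.5,99.5]),1),'v',np.round(np.percentile(F@v,[.5,99.5]),1))
    # repair tray
    m=(W[...,2]>1.5)&(W[...,2]<20)&(abs(W[...,0]-440)<160)&(abs(W[...,1]-375)<110); nn,l,st,_=cv2.connectedComponentsWithStats(m.astype(np.uint8)); i=1+np.argmax(st[1:,4]); print(' repair',rect(W[l==i][:,:2]),np.round(np.nanmean(W[l==i],0),1))
```

```text
top tray y-dir yaw 37.38 rail v pct [599.4 603.9 608.3] u ends [ 61.5 364.8] stop u [70.5 74.8 78.9] v range [464.8] 204 77
 floor u [-13.4 452.7] v [304.5 763.9]
 repair [432.6 381.1 280.4 201.9 -15.1] [432.9 373.7   6.2]
scene tray y-dir yaw 37.34 rail v pct [601.7 606.7 611.2] u ends [ 64.5 367. ] stop u [74.1 78.7 82.9] v range [468.] 369 117
 floor u [ -9.4 453.8] v [312.6 766.7]
 repair [434.  375.3 293.6 219.3   0.5] [437.  370.    6.3]
```

Tray row direction is yaw 37.4°, with the corner near u=80.7, v=600.7. First pick: the sound mould at (524,211), yaw -16°.

Emit:
{"method": "servo_tool", "body": {"commands": [[-1, [0, 0, 0], [0, 0, 0.85]], [-1, [0, 0, 0], [0, 0, 0.85]], [-1, [0, 0, 0], [0, 0, 0.85]], [-1, [0, 0, 0], [0, 0, 0.85]], [-1, [0.0129, -0.0331, 0], [0, 0, 0]], [-1, [0.0129, -0.0331, 0], [0, 0, 0]], [-1, [0.0129, -0.0331, 0], [0, 0, 0]], [-1, [0.0129, -0.0331, 0], [0, 0, 0]], [-1, [0.0129, -0.0331, 0], [0, 0, 0]], [-1, [0.0129, -0.0331, 0], [0, 0, 0]]], "squeeze": 40}}

```text
time_s: 27.25
eef_pos: [465.1, 128.6, 150.1]
ee_rot: [-0.0, 0.99, -0.138, 0.0]
force: [0.3, -1.3, 0.0]
grip_width: 1.0
grip_force: 0.0
```

Emit:
{"method": "servo_tool", "body": {"commands": [[-1, [0.0129, -0.0331, 0], [0, 0, 0]], [-1, [0.0129, -0.0331, 0], [0, 0, 0]], [-1, [0.0129, -0.0331, 0], [0, 0, 0]], [-1, [0, 0, 0.04], [0, 0, 0]], [-1, [0, 0, 0.03], [0, 0, 0]], [-1, [0, 0, 0], [0, 0, 0]], [-1, [0, 0, 0], [0, 0, 0]], [-1, [0, 0, 0], [0, 0, 0]]]}}

```text
time_s: 27.92
eef_pos: [529.1, 211.3, 82.1]
ee_rot: [-0.0, 0.99, -0.139, 0.001]
force: [0.8, -0.5, 0.1]
grip_width: 1.001
grip_force: 0.0
```

```bash
python3 -c "
from h import *
goto(524.7,211.3,16,-16)
look('scene',(0,1,0,1),None)"
```

```text
t 27.92 tcp [529.1 211.3  82.1] yaw -15.96 tilt [0.0025 0.0005] | turn units 0.01 shift [-4.2  1.2 66.1] F [ 0.8 -0.5  0.1] gw 1.001 gf 0.0
M [376  18] 94 [448.7 849.8  40.1] [447.  848.  117.5  21.9   6.1]
M [310 145] 231 [532.  208.2  39.5] [525.8 210.7  78.6  44.  -16.7]
M [342 163] 299 [646.9 199.1  39.9] [646.5 200.5  77.2  46.   15.7]
M [330 200] 348 [678.   68.8  39.8] [6.778e+02 6.950e+01 7.950e+01 4.590e+01 4.000e-01]
M [298 230] 389 [649.3 -60.5  39.9] [649.6 -59.7  80.4  45.1   2.1]
```

Emit:
{"method": "servo_tool", "body": {"commands": [[-1, [-0.0042, 0.0012, 0.02], [0, 0, 0]], [-1, [0, 0, 0.03], [0, 0, 0]], [-1, [0, 0, 0.016], [0, 0, 0]], [-1, [0, 0, 0], [0, 0, 0]], [-0.3, [0, 0, 0], [0, 0, 0]], [0, [0, 0, 0], [0, 0, 0]], [0.5, [0, 0, 0], [0, 0, 0]], [1, [0, 0, 0], [0, 0, 0]], [1, [0, 0, 0], [0, 0, 0]], [1, [0, 0, 0], [0, 0, 0]]]}}

```text
time_s: 28.8
eef_pos: [524.7, 211.4, 16.4]
ee_rot: [-0.001, 0.99, -0.139, 0.002]
force: [-0.7, 0.4, 6.8]
grip_width: 0.505
grip_force: 41.8
```

Emit:
{"method": "servo_tool", "body": {"commands": [[1, [0, 0, 0], [0, 0, 0]], [1, [0, 0, 0], [0, 0, 0]], [1, [0, 0, -0.02], [0, 0, 0]], [1, [0, 0, -0.03], [0, 0, 0]], [1, [0, 0, -0.03], [0, 0, 0]], [1, [0, 0, -0.03], [0, 0, 0]], [1, [0, 0, 0], [0, 0, 0]], [1, [0, 0, 0], [0, 0, 0]]]}}

```text
time_s: 29.47
eef_pos: [524.1, 211.2, 126.1]
ee_rot: [-0.001, 0.99, -0.139, 0.002]
force: [0.0, -0.1, -4.1]
grip_width: 0.506
grip_force: 42.2
```

```bash
python3 -c "
from h import *
goto(450,-380,130,37.4)"
```

```text
t 29.47 tcp [524.1 211.2 126.1] yaw -15.95 tilt [0.0034 0.0006] | turn units -8.89 shift [-417.9  424.7   -3.9] F [ 0.  -0.1 -4.1] gw 0.506 gf 42.2
```

Emit:
{"method": "servo_tool", "body": {"commands": [[1, [0, 0, -0.01], [0, 0, -0.99]], [1, [0, 0, -0.01], [0, 0, -0.99]], [1, [0, 0, 0], [0, 0, -0.99]], [1, [0, 0, 0], [0, 0, -0.99]], [1, [0, 0, 0], [0, 0, -0.99]], [1, [0, 0, 0], [0, 0, -0.99]], [1, [0, 0, 0], [0, 0, -0.99]], [1, [0, 0, 0], [0, 0, -0.99]], [1, [0, 0, 0], [0, 0, -0.97]], [1, [-0.0129, 0.0131, 0], [0, 0, 0]]]}}

```text
time_s: 30.3
eef_pos: [520.4, 194.3, 142.8]
ee_rot: [-0.001, 0.946, 0.324, -0.001]
force: [-0.1, 0.2, -2.1]
grip_width: 0.51
grip_force: 42.1
```

Emit:
{"method": "servo_tool", "body": {"commands": [[1, [-0.0259, 0.0261, 0], [0, 0, 0]], [1, [-0.0259, 0.0261, 0], [0, 0, 0]], [1, [-0.0259, 0.0261, 0], [0, 0, 0]], [1, [-0.0259, 0.0261, 0], [0, 0, 0]], [1, [-0.0259, 0.0261, 0], [0, 0, 0]], [1, [-0.0259, 0.0261, 0], [0, 0, 0]], [1, [-0.0259, 0.0261, 0], [0, 0, 0]], [1, [-0.0259, 0.0261, 0], [0, 0, 0]], [1, [-0.0259, 0.0261, 0], [0, 0, 0]], [1, [-0.0259, 0.0261, 0], [0, 0, 0]]]}}

```text
time_s: 31.13
eef_pos: [472.7, -173.2, 143.2]
ee_rot: [-0.001, 0.947, 0.32, -0.001]
force: [0.2, -0.1, -3.2]
grip_width: 0.506
grip_force: 42.1
```

Emit:
{"method": "servo_tool", "body": {"commands": [[1, [-0.0259, 0.0261, 0], [0, 0, 0]], [1, [-0.0259, 0.0261, 0], [0, 0, 0]], [1, [-0.0259, 0.0261, 0], [0, 0, 0]], [1, [-0.0259, 0.0261, 0], [0, 0, 0]], [1, [-0.0259, 0.0261, 0], [0, 0, 0]], [1, [0, 0, 0.02], [0, 0, 0]], [1, [0, 0, 0.02], [0, 0, 0]], [1, [0, 0, 0], [0, 0, 0]], [1, [0, 0, 0], [0, 0, 0]], [1, [0, 0, 0], [0, 0, 0]]]}}

```text
time_s: 31.97
eef_pos: [450.5, -354.0, 104.9]
ee_rot: [0.0, 0.947, 0.321, 0.0]
force: [0.6, 0.8, -1.9]
grip_width: 0.505
grip_force: 42.1
```

```bash
cat >> h.py <<'E'
def uv(p,yaw=37.36):
    a=np.radians(yaw); return np.round([p[0]*np.cos(a)+p[1]*np.sin(a),p[0]*np.sin(a)-p[1]*np.cos(a)],1)
E
python3 - <<'E'
from rig import *; from h import *
goto(449.3,-372.6,24,37.4); s=sense(); print(uv(s['eef_pos']))
E
```

```text
t 31.97 tcp [ 450.5 -354.   104.9] yaw 37.42 tilt [ 0.0001 -0.0002] | turn units 0.00 shift [-12.3  14.1  80.9] F [ 0.6  0.8 -1.9] gw 0.505 gf 42.1
[143.3 554.7]
```

Emit:
{"method": "servo_tool", "body": {"commands": [[1, [-0.012, 0.014, 0], [0, 0, 0]], [1, [0, 0, 0.03], [0, 0, 0]], [1, [0, 0, 0.03], [0, 0, 0]], [1, [0, 0, 0.015], [0, 0, 0]], [1, [0, 0, 0.005], [0, 0, 0]], [1, [0, 0, 0], [0, 0, 0]], [1, [0, 0, 0], [0, 0, 0]], [1, [0, 0, 0.002], [0, 0, 0]], [1, [0, 0, 0], [0, 0, 0]], [1, [0, 0, 0], [0, 0, 0]]]}}

```text
time_s: 32.8
eef_pos: [449.5, -372.9, 23.3]
ee_rot: [0.001, 0.947, 0.321, 0.0]
force: [0.6, -0.6, -1.8]
grip_width: 0.509
grip_force: 42.1
```

Emit:
{"method": "servo_tool", "body": {"commands": [[1, [0, 0.005, 0], [0, 0, 0]], [1, [0, 0.003, 0], [0, 0, 0]], [1, [0, 0, 0], [0, 0, 0]], [1, [0, 0, 0], [0, 0, 0]]]}}

```text
time_s: 33.13
eef_pos: [454.2, -379.2, 22.5]
ee_rot: [0.0, 0.947, 0.32, 0.0]
force: [0.3, -0.7, -3.5]
grip_width: 0.512
grip_force: 42.2
```

Run:
```python
from rig import *; from h import *
goto(449.3,-372.6,20.5,37.4); s=sense(); print(uv(s['eef_pos']),uv(s['force']))
```

```text
t 33.13 tcp [ 454.2 -379.2   22.5] yaw 37.39 tilt [ 0.0002 -0.0003] | turn units -0.00 shift [ 0.1 -8.2  2. ] F [ 0.3 -0.7 -3.5] gw 0.512 gf 42.2
[131. 577.] [-0.2  0.7]
```

Emit:
{"method": "servo_tool", "body": {"commands": [[1, [0, 0, 0.001], [0, 0, 0]], [1, [0, 0.0015, 0], [0, 0, 0]], [1, [0, 0.0015, 0], [0, 0, 0]], [1, [0, 0, 0], [0, 0, 0]], [1, [0, 0, 0], [0, 0, 0]]]}}

```text
time_s: 33.55
eef_pos: [454.7, -379.6, 21.1]
ee_rot: [-0.003, 0.947, 0.321, -0.001]
force: [-7.8, 7.4, 4.0]
grip_width: 0.504
grip_force: 43.0
```

Emit:
{"method": "servo_tool", "body": {"commands": [[1, [0, 0.001, 0], [0, 0, 0]], [1, [0, 0.001, 0], [0, 0, 0]], [1, [0, 0, 0], [0, 0, 0]], [1, [0, 0, 0], [0, 0, 0]]]}}

```text
time_s: 33.88
eef_pos: [454.7, -379.7, 21.2]
ee_rot: [-0.005, 0.947, 0.321, -0.002]
force: [-15.3, 15.7, 12.8]
grip_width: 0.503
grip_force: 44.1
```

Run:
```python
from rig import *; from h import *
goto(449.3,-372.6,20.5,37.4); s=sense(); print(uv(s['eef_pos']),uv(s['force']))
```

```text
t 33.88 tcp [ 454.7 -379.7   21.2] yaw 37.42 tilt [-0.0073  0.0084] | turn units 0.00 shift [-0.  -8.9  0.7] F [-15.3  15.7  12.8] gw 0.503 gf 44.1
[131.  577.7] [ -2.6 -21.7]
```

Rail found at v≈599.7. Relax the push and slide to the end stop.

Emit:
{"method": "servo_tool", "body": {"commands": [[1, [0, -0.003, 0], [0, 0, 0]], [1, [-0.004, 0, 0], [0, 0, 0]], [1, [-0.003, 0, 0], [0, 0, 0]], [1, [-0.002, 0, 0], [0, 0, 0]], [1, [-0.001, 0, 0], [0, 0, 0]], [1, [0, 0, 0], [0, 0, 0]], [1, [0, 0, 0], [0, 0, 0]]]}}

```text
time_s: 34.47
eef_pos: [448.6, -384.2, 21.1]
ee_rot: [-0.002, 0.947, 0.321, 0.001]
force: [8.5, 12.6, -0.8]
grip_width: 0.505
grip_force: 42.4
```

Emit:
{"method": "servo_tool", "body": {"commands": [[1, [-0.001, 0, 0], [0, 0, 0]], [1, [-0.001, 0, 0], [0, 0, 0]], [1, [0, 0, 0], [0, 0, 0]], [1, [0, 0, 0], [0, 0, 0]]]}}

```text
time_s: 34.8
eef_pos: [448.4, -384.3, 21.3]
ee_rot: [-0.002, 0.947, 0.32, 0.003]
force: [16.7, 18.3, -0.0]
grip_width: 0.507
grip_force: 42.5
```

Run:
```python
from rig import *; from h import *
goto(449.3,-372.6,20.5,37.4); s=sense(); print(uv(s['eef_pos']),uv(s['force']))
```

```text
t 34.80 tcp [ 448.4 -384.3   21.3] yaw 37.38 tilt [0.0041 0.0057] | turn units -0.00 shift [ 7.8 -8.8  0.8] F [16.7 18.3 -0. ] gw 0.507 gf 42.5
[123.2 577.6] [24.4 -4.4]
```

Emit:
{"method": "servo_tool", "body": {"commands": [[1, [0.002, 0.001, 0.0008], [0, 0, 0]], [1, [0, 0, 0], [0, 0, 0]], [0.4, [0, 0, 0], [0, 0, 0]], [0, [0, 0, 0], [0, 0, 0]], [-0.5, [0, 0, 0], [0, 0, 0]], [-0.6, [0, 0, 0], [0, 0, 0]], [-0.6, [0, 0, -0.02], [0, 0, 0]], [-0.6, [0, 0, -0.03], [0, 0, 0]], [-0.6, [0, 0, -0.04], [0, 0, 0]], [-0.6, [0, 0, -0.03], [0, 0, 0]]]}}

```text
time_s: 35.63
eef_pos: [448.2, -388.4, 143.8]
ee_rot: [0.002, 0.947, 0.32, 0.0]
force: [1.2, 0.1, 0.5]
grip_width: 0.8
grip_force: 0.0
```

```bash
cat >> h.py <<'E'
def inspect():
    import rig
    for n in('scene','top'):
        c=rig.capture(n)
        for b in blobs(c,35,51,black,60):
            if 330<b[2][0]<760 and abs(b[2][1])<480 and b[1]<600: print(n,'M',*b,'uv',uv(b[3][:2]),'du',round(b[3][4]-37.36,1))
E
python3 - <<'E'
from h import *
goto(520,-100,140,16.8); inspect()
E
```

```text
t 35.63 tcp [ 448.2 -388.4  143.8] yaw 37.36 tilt [ 0.0018 -0.0028] | turn units 3.43 shift [ 152.1 -255.3    3.8] F [1.2 0.1 0.5] gw 0.800 gf 0.0
scene M [356 126] 70 [619.1 343.5  42.6] [618.4 347.3  64.7  28.3  13.4] uv [702.3  99.2] du -24.0
scene M [342 163] 294 [647.5 199.3  40.1] [646.5 200.6  77.4  47.6  15.9] uv [635.6 232.9] du -21.5
scene M [330 200] 348 [677.7  68.6  40.3] [ 6.772e+02  7.040e+01  8.090e+01  4.570e+01 -3.000e-01] uv [581. 355.] du -37.7
scene M [298 230] 386 [649.4 -60.9  40.1] [648.8 -60.3  79.5  45.6   2.8] uv [479.1 441.6] du -34.6
scene M [165 291] 441 [ 456.3 -385.9   43.5] [ 449.2 -387.3   81.5   46.1   37.6] uv [122.  580.4] du 0.2
top M [247 183] 211 [673.   70.4  39.9] [671.4  70.4  78.6  40.6   1.3] uv [576.4 351.5] du -36.1
top M [205 194] 282 [642.  200.   39.6] [642.1 200.7  79.1  43.2  17.2] uv [632.2 230.1] du -20.2
top M [393 249] 176 [ 460.9 -374.1   43.2] [ 460.  -375.9   44.8   43.   -51.6] uv [137.5 577.9] du -89.0
```

The first mould stands in the corner at yaw 37.6°. Next, the second sound mould at (645,201).

Emit:
{"method": "servo_tool", "body": {"commands": [[-1, [0, 0, 0], [0, 0, 0.86]], [-1, [0, 0, 0], [0, 0, 0.86]], [-1, [0, 0, 0], [0, 0, 0.86]], [-1, [0, 0, 0], [0, 0, 0.86]], [-1, [0.0211, -0.0298, 0], [0, 0, 0]], [-1, [0.0211, -0.0298, 0], [0, 0, 0]], [-1, [0.0211, -0.0298, 0], [0, 0, 0]], [-1, [0.0211, -0.0298, 0], [0, 0, 0]], [-1, [0.0211, -0.0298, 0], [0, 0, 0]], [-1, [0.0211, -0.0298, 0], [0, 0, 0]]]}}

```text
time_s: 36.57
eef_pos: [517.9, -178.5, 140.2]
ee_rot: [0.0, 0.989, 0.145, 0.0]
force: [0.5, 1.3, 0.5]
grip_width: 1.002
grip_force: 0.0
```

Emit:
{"method": "servo_tool", "body": {"commands": [[-1, [0.0211, -0.0298, 0], [0, 0, 0]], [-1, [0.0211, -0.0298, 0], [0, 0, 0]], [-1, [0.0211, -0.0298, 0], [0, 0, 0]], [-1, [0.0211, -0.0298, 0], [0, 0, 0]], [-1, [0.0211, -0.0298, 0], [0, 0, 0]], [-1, [0.0211, -0.0298, 0], [0, 0, 0]], [-1, [0.0211, -0.0298, 0], [0, 0, 0]], [-1, [0.0211, -0.0298, 0], [0, 0, 0]], [-1, [0.0211, -0.0298, 0], [0, 0, 0]], [-1, [0.0211, -0.0298, 0], [0, 0, 0]]]}}

```text
time_s: 37.4
eef_pos: [634.4, 167.9, 140.1]
ee_rot: [0.0, 0.989, 0.145, 0.0]
force: [-0.0, -0.0, 0.5]
grip_width: 1.002
grip_force: 0.0
```

Emit:
{"method": "servo_tool", "body": {"commands": [[-1, [0.0211, -0.0298, 0], [0, 0, 0]], [-1, [0, 0, 0.03], [0, 0, 0]], [-1, [0, 0, 0.03], [0, 0, 0]], [-1, [0, 0, 0], [0, 0, 0]], [-1, [0, 0, 0], [0, 0, 0]], [-1, [0, 0, 0], [0, 0, 0]]]}}

```text
time_s: 37.9
eef_pos: [646.4, 200.6, 82.3]
ee_rot: [0.0, 0.989, 0.145, 0.001]
force: [-0.0, -0.2, 0.7]
grip_width: 1.001
grip_force: 0.0
```

```bash
python3 -c "
from h import *
goto(645.5,201.2,16,16.8)
look('scene',(0,1,0,1),None)"
```

```text
t 37.90 tcp [646.4 200.6  82.3] yaw 16.71 tilt [0.0024 0.0002] | turn units -0.02 shift [-0.7 -0.8 66.3] F [-0.  -0.2  0.7] gw 1.001 gf 0.0
M [362  13] 174 [390.9 849.7  40.1] [ 3.872e+02  8.519e+02  2.347e+02  2.030e+01 -3.000e-01]
M [342 164] 243 [648.1 196.7  39.7] [647.3 199.4  77.3  47.2  17.3]
M [330 200] 357 [678.2  68.7  39.8] [677.5  69.8  79.2  45.3   2.4]
M [298 230] 393 [649.4 -61.1  40. ] [648.7 -59.5  80.9  46.1   3.1]
M [163 291] 459 [ 450.3 -388.5   42.6] [ 449.  -387.7   80.7   46.3   36.6]
```

Emit:
{"method": "servo_tool", "body": {"commands": [[-1, [0, 0, 0.03], [0, 0, 0]], [-1, [0, 0, 0.025], [0, 0, 0]], [-1, [0, 0, 0.011], [0, 0, 0]], [-1, [0, 0, 0], [0, 0, 0]], [-0.3, [0, 0, 0], [0, 0, 0]], [0, [0, 0, 0], [0, 0, 0]], [0.5, [0, 0, 0], [0, 0, 0]], [1, [0, 0, 0], [0, 0, 0]], [1, [0, 0, 0], [0, 0, 0]], [1, [0, 0, 0], [0, 0, 0]]]}}

```text
time_s: 38.78
eef_pos: [646.3, 201.5, 16.7]
ee_rot: [-0.0, 0.989, 0.146, 0.002]
force: [-1.4, 1.4, 7.4]
grip_width: 0.507
grip_force: 42.9
```

Emit:
{"method": "servo_tool", "body": {"commands": [[1, [0, 0, 0], [0, 0, 0]], [1, [0, 0, 0], [0, 0, 0]], [1, [0, 0, -0.02], [0, 0, 0]], [1, [0, 0, -0.04], [0, 0, 0]], [1, [0, 0, -0.04], [0, 0, 0]], [1, [0, 0, -0.03], [0, 0, -0.86]], [1, [0, 0, 0], [0, 0, -0.86]], [1, [0, 0, 0], [0, 0, -0.86]], [1, [0, 0, 0], [0, 0, -0.86]], [1, [0, 0, 0], [0, 0, 0]]]}}

```text
time_s: 39.62
eef_pos: [645.3, 201.1, 144.8]
ee_rot: [0.0, 0.947, 0.322, -0.0]
force: [0.3, 0.5, -2.4]
grip_width: 0.509
grip_force: 41.8
```

Run:
```python
from h import *
u,v=215,568; a=np.radians(37.36); goto(u*np.cos(a)+v*np.sin(a),u*np.sin(a)-v*np.cos(a),145,37.4)
```

```text
t 39.62 tcp [645.3 201.1 144.8] yaw 37.57 tilt [-0.0001 -0.0001] | turn units 0.03 shift [-4.201e+02  3.359e+02 -2.000e-01] F [ 0.3  0.5 -2.4] gw 0.509 gf 41.8
```

Emit:
{"method": "servo_tool", "body": {"commands": [[1, [-0.028, 0.0224, 0], [0, 0, 0.03]], [1, [-0.028, 0.0224, 0], [0, 0, 0]], [1, [-0.028, 0.0224, 0], [0, 0, 0]], [1, [-0.028, 0.0224, 0], [0, 0, 0]], [1, [-0.028, 0.0224, 0], [0, 0, 0]], [1, [-0.028, 0.0224, 0], [0, 0, 0]], [1, [-0.028, 0.0224, 0], [0, 0, 0]], [1, [-0.028, 0.0224, 0], [0, 0, 0]], [1, [-0.028, 0.0224, 0], [0, 0, 0]], [1, [-0.028, 0.0224, 0], [0, 0, 0]]]}}

```text
time_s: 40.45
eef_pos: [557.3, -148.2, 144.9]
ee_rot: [0.0, 0.948, 0.318, 0.0]
force: [0.6, 0.6, -3.1]
grip_width: 0.506
grip_force: 41.8
```

Emit:
{"method": "servo_tool", "body": {"commands": [[1, [-0.028, 0.0224, 0], [0, 0, 0]], [1, [-0.028, 0.0224, 0], [0, 0, 0]], [1, [-0.028, 0.0224, 0], [0, 0, 0]], [1, [-0.028, 0.0224, 0], [0, 0, 0]], [1, [-0.028, 0.0224, 0], [0, 0, 0]], [1, [0, 0, 0.04], [0, 0, 0]], [1, [0, 0, 0.03], [0, 0, 0]], [1, [0, 0, 0.02], [0, 0, 0]], [1, [0, 0, 0], [0, 0, 0]], [1, [0, 0, 0], [0, 0, 0]]]}}

```text
time_s: 41.28
eef_pos: [514.1, -320.4, 54.6]
ee_rot: [-0.0, 0.948, 0.318, -0.0]
force: [0.3, -0.1, -0.8]
grip_width: 0.507
grip_force: 41.8
```

Run:
```python
from rig import *; from h import *
u,v=215,568; a=np.radians(37.36); goto(u*np.cos(a)+v*np.sin(a),u*np.sin(a)-v*np.cos(a),21.5,37.4)
```

```text
t 41.28 tcp [ 514.1 -320.4   54.6] yaw 37.11 tilt [-0.0009  0.0008] | turn units -0.05 shift [ 0.8  1.3 33.1] F [ 0.3 -0.1 -0.8] gw 0.507 gf 41.8
```

Emit:
{"method": "servo_tool", "body": {"commands": [[1, [0, 0.001, 0.02], [0, 0, -0.05]], [1, [0, 0, 0.01], [0, 0, 0]], [1, [0, 0, 0.003], [0, 0, 0]], [1, [0, 0.005, 0], [0, 0, 0]], [1, [0, 0.004, 0], [0, 0, 0]], [1, [0, 0.0015, 0], [0, 0, 0]], [1, [0, 0, 0], [0, 0, 0]], [1, [0, 0, 0], [0, 0, 0]]]}}

```text
time_s: 41.95
eef_pos: [521.1, -329.0, 22.5]
ee_rot: [-0.001, 0.947, 0.321, -0.0]
force: [-3.3, 6.5, 1.1]
grip_width: 0.502
grip_force: 42.6
```

Run:
```python
from rig import *; from h import *
goto(449.3,-372.6,20.5,37.4); s=sense(); print(uv(s['eef_pos']),uv(s['force']))
```

```text
t 41.95 tcp [ 521.1 -329.    22.5] yaw 37.48 tilt [-0.0014  0.002 ] | turn units 0.01 shift [-83.5  -8.9   2. ] F [-3.3  6.5  1.1] gw 0.502 gf 42.6
[214.5 577.7] [ 1.3 -7.2]
```

At the rail (v=577.7). Slide along it to the first mould.

Emit:
{"method": "servo_tool", "body": {"commands": [[1, [0, -0.001, 0.0005], [0, 0, 0]], [1, [-0.004, 0, 0], [0, 0, 0]], [1, [-0.003, 0, 0], [0, 0, 0]], [1, [-0.002, 0, 0], [0, 0, 0]], [1, [0, 0, 0], [0, 0, 0]], [1, [0, 0, 0], [0, 0, 0]]]}}

```text
time_s: 42.45
eef_pos: [513.3, -334.8, 21.3]
ee_rot: [0.0, 0.947, 0.321, -0.0]
force: [-1.4, 1.1, -2.9]
grip_width: 0.508
grip_force: 42.5
```

Emit:
{"method": "servo_tool", "body": {"commands": [[1, [-0.0015, 0, 0], [0, 0, 0]], [1, [-0.0015, 0, 0], [0, 0, 0]], [1, [0, 0, 0], [0, 0, 0]], [1, [0, 0, 0], [0, 0, 0]]]}}

```text
time_s: 42.78
eef_pos: [511.1, -336.4, 21.2]
ee_rot: [0.0, 0.947, 0.322, 0.0]
force: [-0.5, -0.6, -2.8]
grip_width: 0.507
grip_force: 42.4
```

Run:
```python
from rig import *; from h import *
goto(449.3,-372.6,20.5,37.4); s=sense(); print(uv(s['eef_pos']),uv(s['force']))
```

```text
t 42.78 tcp [ 511.1 -336.4   21.2] yaw 37.51 tilt [ 0.0002 -0.0005] | turn units 0.02 shift [-71.1  -8.8   0.7] F [-0.5 -0.6 -2.8] gw 0.507 gf 42.4
[202.1 577.6] [-0.7  0.2]
```

Emit:
{"method": "servo_tool", "body": {"commands": [[1, [-0.0015, 0, 0], [0, 0, 0]], [1, [-0.0015, 0, 0], [0, 0, 0]], [1, [0, 0, 0], [0, 0, 0]], [1, [0, 0, 0], [0, 0, 0]]]}}

```text
time_s: 43.12
eef_pos: [510.7, -336.6, 21.6]
ee_rot: [0.0, 0.947, 0.321, 0.002]
force: [10.7, 9.0, -0.4]
grip_width: 0.499
grip_force: 42.5
```

Emit:
{"method": "servo_tool", "body": {"commands": [[1, [-0.0015, 0, 0], [0, 0, 0]], [1, [-0.001, 0, 0], [0, 0, 0]], [1, [0, 0, 0], [0, 0, 0]], [1, [0, 0, 0], [0, 0, 0]]]}}

```text
time_s: 43.45
eef_pos: [510.6, -336.7, 22.1]
ee_rot: [0.0, 0.947, 0.321, 0.004]
force: [20.2, 17.2, 0.6]
grip_width: 0.508
grip_force: 42.7
```

Run:
```python
from rig import *; from h import *
goto(449.3,-372.6,20.5,37.4); s=sense(); print(uv(s['eef_pos']),uv(s['force']))
```

```text
t 43.45 tcp [ 510.6 -336.7   22.1] yaw 37.49 tilt [0.0078 0.0026] | turn units 0.01 shift [-70.5  -8.7   1.6] F [20.2 17.2  0.6] gw 0.508 gf 42.7
[201.6 577.5] [26.5 -1.4]
```

Firm contact, 26 N against the row. Relax, nudge to the rail and release.

Emit:
{"method": "servo_tool", "body": {"commands": [[1, [0.003, 0.0015, 0.0015], [0, 0, 0]], [1, [0, 0, 0], [0, 0, 0]], [0.4, [0, 0, 0], [0, 0, 0]], [0, [0, 0, 0], [0, 0, 0]], [-0.5, [0, 0, 0], [0, 0, 0]], [-0.6, [0, 0, 0], [0, 0, 0]], [-0.6, [0, 0, -0.02], [0, 0, 0]], [-0.6, [0, 0, -0.03], [0, 0, 0]], [-0.6, [0, 0, -0.04], [0, 0, 0]], [-1, [0, 0, -0.03], [0, 0, 0]]]}}

```text
time_s: 44.28
eef_pos: [510.3, -339.6, 142.7]
ee_rot: [0.001, 0.947, 0.321, 0.0]
force: [0.9, -1.1, 1.0]
grip_width: 0.917
grip_force: 0.0
```

Run:
```python
from h import *
goto(646.5,-60.3,140,3); inspect()
```

```text
t 44.28 tcp [ 510.3 -339.6  142.7] yaw 37.50 tilt [ 0.0018 -0.0023] | turn units 5.75 shift [ 150.6 -271.8    2.7] F [ 0.9 -1.1  1. ] gw 0.917 gf 0.0
scene M [359 114] 62 [604.5 394.5  43.4] [605.4 394.3  51.3  19.7  18. ] uv [720.5  54. ] du -19.4
scene M [356 127] 68 [620.  343.   43.4] [617.6 345.9  62.3  23.8  12.3] uv [700.8  99.8] du -25.1
scene M [330 200] 352 [677.6  68.9  40.1] [ 6.778e+02  7.030e+01  8.020e+01  4.590e+01 -3.000e-01] uv [581.4 355.4] du -37.7
scene M [298 230] 391 [649.4 -60.5  40.1] [649.1 -59.2  80.5  45.4   3.4] uv [480.  440.9] du -34.0
top M [247 183] 229 [672.8  70.4  39.7] [672.   70.3  78.6  40.6   1.7] uv [576.8 351.9] du -35.7
top M [289 197] 113 [628.5 -58.3  39.7] [636.5 -57.7  62.3  40.3  -1.5] uv [470.9 432.1] du -38.9
top M [375 227] 121 [ 529.3 -321.2   42.7] [ 529.1 -323.6   45.5   29.4  -50.8] uv [224.2 578.3] du -88.2
```

Emit:
{"method": "servo_tool", "body": {"commands": [[-1, [0, 0, 0], [0, 0, 0.96]], [-1, [0, 0, 0], [0, 0, 0.96]], [-1, [0, 0, 0], [0, 0, 0.96]], [-1, [0, 0, 0], [0, 0, 0.96]], [-1, [0, 0, 0], [0, 0, 0.96]], [-1, [0, 0, 0], [0, 0, 0.95]], [-1, [0.0167, -0.0302, 0], [0, 0, 0]], [-1, [0.0167, -0.0302, 0], [0, 0, 0]], [-1, [0.0167, -0.0302, 0], [0, 0, 0]], [-1, [0.0167, -0.0302, 0], [0, 0, 0]]]}}

```text
time_s: 45.22
eef_pos: [570.7, -213.7, 139.0]
ee_rot: [0.0, 1.0, 0.026, -0.0]
force: [0.6, 0.1, -0.9]
grip_width: 1.0
grip_force: 0.0
```

Emit:
{"method": "servo_tool", "body": {"commands": [[-1, [0.0167, -0.0302, 0], [0, 0, 0]], [-1, [0.0167, -0.0302, 0], [0, 0, 0]], [-1, [0.0167, -0.0302, 0], [0, 0, 0]], [-1, [0.0167, -0.0302, 0], [0, 0, 0]], [-1, [0.0167, -0.0302, 0], [0, 0, 0]], [-1, [0, 0, 0.03], [0, 0, 0]], [-1, [0, 0, 0.03], [0, 0, 0]], [-1, [0, 0, 0], [0, 0, 0]], [-1, [0, 0, 0], [0, 0, 0]]]}}

```text
time_s: 45.97
eef_pos: [645.2, -59.7, 78.5]
ee_rot: [-0.0, 1.0, 0.026, -0.001]
force: [-0.2, 0.4, 1.3]
grip_width: 0.999
grip_force: 0.0
```

```bash
python3 -c "
from h import *
goto(646.5,-60.3,14,3)
inspect()"
```

```text
t 45.97 tcp [645.2 -59.7  78.5] yaw 3.00 tilt [-0.003   0.0006] | turn units -0.00 shift [ 1.3  0.7 64.5] F [-0.2  0.4  1.3] gw 0.999 gf 0.0
scene M [357 126] 77 [621.6 344.8  42.8] [618.7 346.3  64.6  30.   13.5] uv [701.9 100.2] du -23.9
scene M [330 200] 347 [677.9  68.9  40. ] [677.1  70.6  79.5  46.5   3. ] uv [581.  354.8] du -34.4
scene M [304 232] 221 [667.  -58.8  40.3] [664.2 -59.6  50.6  44.7   4.5] uv [491.8 450.4] du -32.9
top M [247 183] 212 [673.4  71.2  39.8] [6.716e+02 7.100e+01 7.800e+01 4.070e+01 6.000e-01] uv [576.9 351.1] du -36.8
```

Emit:
{"method": "servo_tool", "body": {"commands": [[-1, [0, 0, 0.03], [0, 0, 0]], [-1, [0, 0, 0.025], [0, 0, 0]], [-1, [0, 0, 0.008], [0, 0, 0]], [-1, [0, 0, 0], [0, 0, 0]], [-0.3, [0, 0, 0], [0, 0, 0]], [0, [0, 0, 0], [0, 0, 0]], [0.5, [0, 0, 0], [0, 0, 0]], [1, [0, 0, 0], [0, 0, 0]], [1, [0, 0, 0], [0, 0, 0]], [1, [0, 0, 0], [0, 0, 0]]]}}

```text
time_s: 46.9
eef_pos: [646.8, -59.6, 18.5]
ee_rot: [0.0, 1.0, 0.026, 0.001]
force: [-0.9, 0.8, 7.1]
grip_width: 0.504
grip_force: 42.5
```

Emit:
{"method": "servo_tool", "body": {"commands": [[1, [0, 0, 0], [0, 0, 0]], [1, [0, 0, 0], [0, 0, 0]], [1, [0, 0, -0.02], [0, 0, 0]], [1, [0, 0, -0.04], [0, 0, 0]], [1, [0, 0, -0.04], [0, 0, 0]], [1, [0, 0, -0.03], [0, 0, 0.97]], [1, [0, 0, 0], [0, 0, 0.97]], [1, [0, 0, 0], [0, 0, 0.97]], [1, [0, 0, 0], [0, 0, 0]]]}}

```text
time_s: 47.65
eef_pos: [645.8, -59.6, 147.2]
ee_rot: [0.0, 0.992, -0.128, 0.0]
force: [-1.0, -0.2, -2.6]
grip_width: 0.504
grip_force: 41.7
```

```bash
python3 -c "
from h import *
goto(487,363.5,145,-14.3); inspect()"
```

```text
t 47.65 tcp [645.8 -59.6 147.2] yaw -14.65 tilt [ 0.0005 -0.0002] | turn units -0.06 shift [-258.4 -370.7    2.2] F [-1.  -0.2 -2.6] gw 0.504 gf 41.7
scene M [357 127] 72 [621.7 344.1  43. ] [617.6 347.2  65.1  26.2   9.9] uv [701.6  98.8] du -27.5
scene M [330 200] 346 [677.9  68.6  40.3] [677.4  70.5  79.8  46.5   1.4] uv [581.2 355. ] du -36.0
top M [247 183] 213 [673.1  70.7  39.8] [671.8  70.5  78.7  40.3   1.3] uv [576.8 351.6] du -36.1
```

Emit:
{"method": "servo_tool", "body": {"commands": [[1, [-0.0199, -0.0285, 0], [0, 0, -0.06]], [1, [-0.0199, -0.0285, 0], [0, 0, 0]], [1, [-0.0199, -0.0285, 0], [0, 0, 0]], [1, [-0.0199, -0.0285, 0], [0, 0, 0]], [1, [-0.0199, -0.0285, 0], [0, 0, 0]], [1, [-0.0199, -0.0285, 0], [0, 0, 0]], [1, [-0.0199, -0.0285, 0], [0, 0, 0]], [1, [-0.0199, -0.0285, 0], [0, 0, 0]], [1, [-0.0199, -0.0285, 0], [0, 0, 0]], [1, [-0.0199, -0.0285, 0], [0, 0, 0]]]}}

```text
time_s: 48.58
eef_pos: [521.5, 266.8, 146.5]
ee_rot: [0.0, 0.993, -0.121, -0.0]
force: [1.0, 0.3, -2.0]
grip_width: 0.501
grip_force: 41.7
```

Emit:
{"method": "servo_tool", "body": {"commands": [[1, [-0.0199, -0.0285, 0], [0, 0, 0]], [1, [-0.0199, -0.0285, 0], [0, 0, 0]], [1, [-0.0196, -0.0285, 0], [0, 0, 0]], [1, [0, 0, 0.03], [0, 0, 0]], [1, [0, 0, 0.03], [0, 0, 0]], [1, [0, 0, 0.03], [0, 0, 0]], [1, [0, 0, 0], [0, 0, 0]], [1, [0, 0, 0], [0, 0, 0]]]}}

```text
time_s: 49.25
eef_pos: [485.1, 362.5, 56.0]
ee_rot: [0.001, 0.993, -0.122, -0.001]
force: [1.3, 0.4, -0.6]
grip_width: 0.504
grip_force: 42.1
```

Run:
```python
from h import *; from rig import *
goto(487,363.5,23,-14.3)
c=capture('scene'); cv2.imwrite('pics/s10.png',cv2.resize(cv2.cvtColor(c['pixels'],cv2.COLOR_RGB2BGR)[50:330,110:400],None,fx=2,fy=2,interpolation=2))
```

```text
t 49.25 tcp [485.1 362.5  56. ] yaw -13.99 tilt [-0.0025 -0.0013] | turn units 0.05 shift [ 1.6 -1.4 33. ] F [ 1.3  0.4 -0.6] gw 0.504 gf 42.1
```

View pics/s10.png

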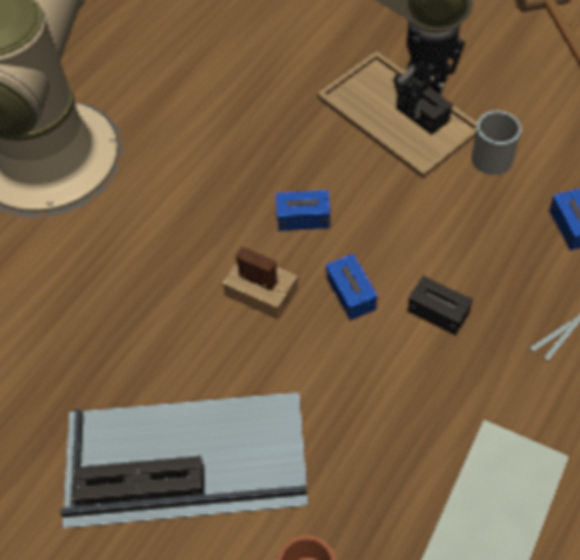

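The picture shows both set moulds tight in the row at the rail and stop, and the gauge upright in its stand. The jammed mould is held over the repair tray at (425,105) and one jammed mould remains at (440,305). Setting down.

Emit:
{"method": "servo_tool", "body": {"commands": [[1, [0, 0, 0.02], [0, 0, 0]], [1, [0, 0, 0.009], [0, 0, 0]], [1, [0, 0, 0.003], [0, 0, 0]], [1, [0, 0, 0.001], [0, 0, 0]], [1, [0, 0, 0], [0, 0, 0]], [1, [0, 0, 0], [0, 0, 0]]]}}

```text
time_s: 49.8
eef_pos: [486.1, 363.0, 24.7]
ee_rot: [-0.0, 0.992, -0.123, 0.001]
force: [0.1, 0.1, -1.7]
grip_width: 0.502
grip_force: 42.1
```

Emit:
{"method": "servo_tool", "body": {"commands": [[1, [0, 0, 0.001], [0, 0, 0]], [1, [0, 0, 0], [0, 0, 0]], [0.4, [0, 0, 0], [0, 0, 0]], [0, [0, 0, 0], [0, 0, 0]], [-0.5, [0, 0, 0], [0, 0, 0]], [-0.6, [0, 0, 0], [0, 0, 0]], [-0.6, [0, 0, -0.02], [0, 0, 0]], [-0.6, [0, 0, -0.04], [0, 0, 0]], [-0.8, [0, 0, -0.04], [0, 0, 0]], [-1, [0, 0, -0.03], [0, 0, 0]]]}}

```text
time_s: 50.63
eef_pos: [486.1, 363.1, 156.2]
ee_rot: [-0.001, 0.992, -0.123, 0.001]
force: [1.5, -0.2, 0.7]
grip_width: 0.997
grip_force: 0.0
```

```bash
python3 -c "
from h import *
goto(675,70.8,145,1); inspect()"
```

```text
t 50.63 tcp [486.1 363.1 156.2] yaw -14.09 tilt [0.003  0.0014] | turn units -2.51 shift [183.7 295.5  11.2] F [ 1.5 -0.2  0.7] gw 0.997 gf 0.0
scene M [321 107] 281 [489.9 357.3  42.6] [489.3 358.9  81.5  46.3 -10.2] uv [606.7  11.7] du -47.6
scene M [356 127] 72 [621.2 343.9  42.8] [618.4 348.2  64.7  28.   14.2] uv [702.8  98.5] du -23.2
scene M [330 200] 343 [677.9  69.1  40.2] [677.   69.6  79.9  45.4   2.2] uv [580.3 355.5] du -35.2
top M [245 178] 88 [691.1  77.6  39.2] [683.8  76.1  50.7  31.4   0. ] uv [589.7 354.5] du -37.4
top M [156 240] 141 [504.4 353.9  42.3] [502.7 354.8  42.8  37.8  78.2] uv [614.9  23. ] du 40.8
```

Emit:
{"method": "servo_tool", "body": {"commands": [[-1, [0, 0, 0], [0, 0, -0.84]], [-1, [0, 0, 0], [0, 0, -0.84]], [-1, [0, 0, 0], [0, 0, -0.83]], [-1, [0.0184, 0.0296, 0], [0, 0, 0]], [-1, [0.0184, 0.0296, 0], [0, 0, 0]], [-1, [0.0184, 0.0296, 0], [0, 0, 0]], [-1, [0.0184, 0.0296, 0], [0, 0, 0]], [-1, [0.0184, 0.0296, 0], [0, 0, 0]], [-1, [0.0184, 0.0296, 0], [0, 0, 0]], [-1, [0.0184, 0.0296, 0], [0, 0, 0]]]}}

```text
time_s: 51.57
eef_pos: [618.5, 156.2, 152.0]
ee_rot: [0.0, 1.0, 0.008, -0.0]
force: [0.4, -0.1, 0.3]
grip_width: 0.997
grip_force: 0.0
```

Emit:
{"method": "servo_tool", "body": {"commands": [[-1, [0.0184, 0.0296, 0], [0, 0, 0]], [-1, [0.0184, 0.0296, 0], [0, 0, 0]], [-1, [0.0184, 0.0296, 0], [0, 0, 0]], [-1, [0, 0, 0.04], [0, 0, 0]], [-1, [0, 0, 0.035], [0, 0, 0]], [-1, [0, 0, 0], [0, 0, 0]], [-1, [0, 0, 0], [0, 0, 0]], [-1, [0, 0, 0], [0, 0, 0]]]}}

```text
time_s: 52.23
eef_pos: [675.5, 70.3, 79.8]
ee_rot: [0.0, 1.0, 0.009, 0.001]
force: [0.1, 0.1, 0.5]
grip_width: 1.001
grip_force: 0.0
```

```bash
python3 -c "
from h import *
goto(675,70.8,17,1); inspect()"
```

```text
t 52.23 tcp [675.5  70.3  79.8] yaw 1.00 tilt [ 0.0027 -0.0002] | turn units 0.00 shift [-0.5 -0.6 62.8] F [0.1 0.1 0.5] gw 1.001 gf 0.0
scene M [321 111] 99 [494.7 343.6  42.8] [497.  344.7  58.6  23.6 -10. ] uv [604.2  27.6] du -47.4
scene M [336 202] 196 [696.1  69.5  39.9] [692.5  70.2  48.9  45.4   4.2] uv [593.  364.4] du -33.2
top M [154 246] 324 [483.9 359.2  42.6] [484.3 360.4  76.9  44.9 -13.9] uv [603.6   7.4] du -51.3
```

Emit:
{"method": "servo_tool", "body": {"commands": [[-1, [0, 0, 0.03], [0, 0, 0]], [-1, [0, 0, 0.025], [0, 0, 0]], [-1, [0, 0, 0.007], [0, 0, 0]], [-1, [0, 0, 0], [0, 0, 0]], [-0.3, [0, 0, 0], [0, 0, 0]], [0, [0, 0, 0], [0, 0, 0]], [0.5, [0, 0, 0], [0, 0, 0]], [1, [0, 0, 0], [0, 0, 0]], [1, [0, 0, 0], [0, 0, 0]], [1, [0, 0, 0], [0, 0, 0]]]}}

```text
time_s: 53.17
eef_pos: [675.6, 70.2, 17.6]
ee_rot: [-0.0, 1.0, 0.008, 0.002]
force: [-0.2, 0.8, 7.1]
grip_width: 0.504
grip_force: 43.0
```

Emit:
{"method": "servo_tool", "body": {"commands": [[1, [0, 0, 0], [0, 0, 0]], [1, [0, 0, 0], [0, 0, 0]], [1, [0, 0, -0.02], [0, 0, 0]], [1, [0, 0, -0.04], [0, 0, 0]], [1, [0, 0, -0.04], [0, 0, 0]], [1, [0, 0, -0.03], [0, 0, 0.84]], [1, [0, 0, 0], [0, 0, 0.84]], [1, [0, 0, 0], [0, 0, 0.83]], [1, [0, 0, 0], [0, 0, 0]]]}}

```text
time_s: 53.92
eef_pos: [674.5, 69.9, 146.1]
ee_rot: [0.0, 0.992, -0.124, 0.0]
force: [0.1, -0.2, -2.8]
grip_width: 0.503
grip_force: 41.8
```

```bash
python3 -c "
from h import *
goto(384,388.5,145,-14.1)"
```

```text
t 53.92 tcp [674.5  69.9 146.1] yaw -14.26 tilt [ 0.0002 -0.0001] | turn units -0.03 shift [-359.4 -238.2    1.1] F [ 0.1 -0.2 -2.8] gw 0.503 gf 41.8
```

Emit:
{"method": "servo_tool", "body": {"commands": [[1, [-0.03, -0.0199, 0], [0, 0, 0]], [1, [-0.03, -0.0199, 0], [0, 0, 0]], [1, [-0.03, -0.0199, 0], [0, 0, 0]], [1, [-0.03, -0.0199, 0], [0, 0, 0]], [1, [-0.03, -0.0199, 0], [0, 0, 0]], [1, [-0.03, -0.0199, 0], [0, 0, 0]], [1, [-0.03, -0.0199, 0], [0, 0, 0]], [1, [-0.03, -0.0199, 0], [0, 0, 0]], [1, [-0.03, -0.0199, 0], [0, 0, 0]], [1, [-0.03, -0.0199, 0], [0, 0, 0]]]}}

```text
time_s: 54.75
eef_pos: [430.5, 336.9, 145.5]
ee_rot: [0.0, 0.993, -0.121, -0.0]
force: [0.8, 0.4, -3.0]
grip_width: 0.506
grip_force: 41.8
```

Emit:
{"method": "servo_tool", "body": {"commands": [[1, [-0.03, -0.0199, 0], [0, 0, 0]], [1, [-0.03, -0.0199, 0], [0, 0, 0]], [1, [0, 0, 0.03], [0, 0, 0]], [1, [0, 0, 0.03], [0, 0, 0]], [1, [0, 0, 0.03], [0, 0, 0]], [1, [0, 0, 0], [0, 0, 0]], [1, [0, 0, 0], [0, 0, 0]], [1, [0, 0, 0], [0, 0, 0]]]}}

```text
time_s: 55.42
eef_pos: [384.5, 389.6, 57.3]
ee_rot: [-0.001, 0.993, -0.122, 0.001]
force: [0.4, -0.4, -2.4]
grip_width: 0.504
grip_force: 42.5
```

```bash
python3 -c "
from h import *
goto(384,388.5,22.5,-14.1)"
```

```text
t 55.42 tcp [384.5 389.6  57.3] yaw -14.04 tilt [0.0019 0.0012] | turn units 0.01 shift [-0.2  1.2 34.8] F [ 0.4 -0.4 -2.4] gw 0.504 gf 42.5
```

Emit:
{"method": "servo_tool", "body": {"commands": [[1, [0, 0, 0.02], [0, 0, 0]], [1, [0, 0, 0.01], [0, 0, 0]], [1, [0, 0, 0.003], [0, 0, 0]], [1, [0, 0, 0.002], [0, 0, 0]], [1, [0, 0, 0], [0, 0, 0]], [1, [0, 0, 0], [0, 0, 0]]]}}

```text
time_s: 55.92
eef_pos: [384.1, 389.5, 21.7]
ee_rot: [-0.001, 0.992, -0.123, 0.001]
force: [-0.4, 0.4, -1.3]
grip_width: 0.502
grip_force: 42.8
```

Emit:
{"method": "servo_tool", "body": {"commands": [[1, [0, 0, 0], [0, 0, 0]], [0.4, [0, 0, 0], [0, 0, 0]], [0, [0, 0, 0], [0, 0, 0]], [-0.5, [0, 0, 0], [0, 0, 0]], [-0.6, [0, 0, 0], [0, 0, 0]], [-0.6, [0, 0, -0.02], [0, 0, 0]], [-0.6, [0, 0, -0.04], [0, 0, 0]], [-0.8, [0, 0, -0.04], [0, 0, 0]], [-1, [0, 0, -0.03], [0, 0, 0]]]}}

```text
time_s: 56.67
eef_pos: [383.9, 389.4, 153.7]
ee_rot: [-0.001, 0.992, -0.123, 0.001]
force: [0.0, 0.3, 0.6]
grip_width: 1.004
grip_force: 0.0
```

Emit:
{"method": "servo_tool", "body": {"commands": [[-1, [-0.01, 0.04, 0], [0, 0, 0]], [-1, [0, 0.04, 0], [0, 0, 0]], [-1, [0, 0.04, 0], [0, 0, 0]], [-1, [0, 0.04, 0], [0, 0, 0]], [-1, [0, 0.04, 0], [0, 0, 0]], [-1, [0, 0.02, 0], [0, 0, 0]], [-1, [0, 0, 0], [0, 0, 0]]]}}

```text
time_s: 57.25
eef_pos: [319.5, 175.9, 150.8]
ee_rot: [0.0, 0.992, -0.124, 0.0]
force: [-0.6, 0.3, 0.2]
grip_width: 1.0
grip_force: 0.0
```

Run:
```python
from h import *; from rig import *
goto(384,388.5,22.5,-14.1)
c=capture('top'); d=capture('scene')
for n,cc in(('scene',d),('top',c)):
    for b in blobs(cc,35,51,black,100):
        if 330<b[2][0]<760 and abs(b[2][1])<480: print(n,*b,'uv',uv(b[3][:2]))
    W=cloud(cc); P=W.reshape(-1,3)
    for k in(123,203):   # foot depth in slots of the pour row
        a=np.radians(37.36);U=P[:,0]*np.cos(a)+P[:,1]*np.sin(a);V=P[:,0]*np.sin(a)-P[:,1]*np.cos(a)
        q=(abs(U-k)<18)&(abs(V-579)<6); print(n,'slot z',np.round(np.percentile(P[q,2],[5,25,50]),1))
```

```text
t 57.25 tcp [319.5 175.9 150.8] yaw -14.27 tilt [ 0.     -0.0005] | turn units -0.03 shift [  10.8 -222.   128.3] F [-0.6  0.3  0.2] gw 1.000 gf 0.0
scene [298  90] 257 [387.3 384.3  42.6] [386.8 386.3  84.5  45.5 -13.3] uv [541.9 -72.3]
scene [321 107] 271 [489.9 357.5  43.2] [488.4 358.4  81.2  46.3 -12.6] uv [605.7  11.5]
scene [178 289] 1035 [ 481.8 -364.7   43.7] [ 481.6 -363.7  160.3   46.6   37. ] uv [162.1 581.3]
scene slot z [18.7 26.6 33.6]
scene slot z [19.  27.3 35.7]
top [390 244] 668 [ 475.7 -363.7   43.3] [ 476.7 -363.1  160.3   44.9   37.2] uv [158.6 577.9]
top [154 246] 303 [484.3 358.8  43.3] [484.8 360.   75.5  44.8 -13.2] uv [603.8   8. ]
top [145 280] 338 [382.6 385.9  42.7] [383.  386.4  77.7  43.8 -12.8] uv [538.9 -74.7]
top slot z [16.  18.3 22.5]
top slot z [15.7 18.4 23. ]
```

Run:
```python
from h import *; from rig import *
c=capture('scene')
for b in blobs(c,55,110,None,60):
    if 350<b[2][0]<760 and abs(b[2][1])<420: print(*b)
print(finish_job())
```

```text
[359 115] 247 [614.  367.6  67.3] [613.4 368.4  69.8  67.7  75.7]
[238 182] 259 [444.7 -40.6  81.5] [442.2 -37.5  56.4  22.    5. ]
[263 332] 250 [ 722.2 -347.4   61.8] [ 722.6 -348.1   70.    69.3  -26.4]
the job is handed in; nothing more can be done
None
```

Job handed in, verdict not shown: the two sound moulds are set and tight in the pouring row, the two jammed ones stand in the repair tray, the gauge is home, and the crucible and casting ring are unmoved.

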